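Lock the load-cell hubs and log them on the test set

ROBOT

A 7-joint arm with a two-finger parallel gripper is mounted at the origin on the work surface. World frame = base frame: x ahead of the robot, y to its left, z up, the work surface at z = 0. Lengths are in m, angles in rad, forces in N, time in s.
With the tool pointing down it reaches from about 0.425 to 0.925 m from the base axis. Payload 6.8 kg.
Tool frame: the origin (TCP) lies on the centre line of the jaws, within the pads' length; the fingertips stand 17 mm ahead of it and the grasp point (between the pads) lies 2 mm behind it; z points along the fingers, y is the line along which they close (so a half turn about z gives the same grasp; the last joint's range is limited). The gripper opens to 88 mm and grips with 3 to 60 N. Pads are 20 mm wide; open, the fingers measure 115 mm over their backs; the gripper's body (75 mm by 178 mm) begins 61 mm behind the grasp point.
Start: joints at [-1.295, 0.477, 0.022, 1.555, -0.011, 1.109, -0.083], TCP at [0.253, 0.626, 0.218] pointing down, gripper open.
Joint ranges: [-2.96, 2.96], [-0.34, 2.1], [-1.41, 1.46], [0.24, 2.44], [-1.37, 4.51], [0.17, 1.92], [-2.96, 2.96]. Speed limits (rad/s): [2.39, 2.39, 3.14, 3.14, 3.14, 3.14, 3.14].

INTERFACE

Orientations are given as a 3x3 rotation matrix whose columns are the frame's x, y, z axes.
In Python, from plant import state, snapshot, job_done, cut_out, pinpoint gives the robot as it stands. The module is installed in compiled form; this text tells all that it offers.
- The arm moves only by the tool carry_out, never from a script. Its argument "targets" is one flat list of numbers, 7 for each row, row after row: the shift along the tool's x, y, z each as a share of 0.08 m, from -1 to 1, then the turn, a rotation vector about the tool's x, y, z each as a share of 1.5 rad, from -1 to 1, then the closure, from 0 (fully open) to 1 (shut). A call has 1 to 12 rows; each row is the pose to reach, as a shift and turn from the pose commanded when the call began, along the tool's axes at that moment; what a row does not reach only later rows make up. A row lasts 1/8 s, in which the tool goes at most 62.5 mm and 10.7 degrees, less where a joint would pass 70% of its speed; a pose out of reach is approached as far as the arm can. A call with a number of a shift or a turn outside -1 to 1 is refused whole. A call with a gripper value outside its range is refused whole. The fingers move at their own pace and stop on an object; "squeeze" is the grip in N (left out, the last holds). Time passes only in rows, so rows that repeat a pose let the fingers close. It gives the time, the measured TCP pose, the force, the opening and the grip force at its end, in the units of the state.
- state(): the state, without advancing time (a new reading comes with each control period).
- snapshot(name): name is "scene" or "top" or "wrist"; returns a dict with "frame" (420x560x3 uint8, red, green, blue), "intrinsics" (3x3 intrinsics, pixels), "dist" ([k1, k2, p1, p2, k3] as OpenCV has them; the pictures are not rectified), "rvec" (rotation vector, rad) and "tvec" (3), from world to camera coordinates, as OpenCV has them. Camera axes: x right, y down, z forward; pixel columns grow to the right and rows downward; lengths in m; the calibration is good to about 2 mm. A picture is of the moment at which its call begins. There is no depth.
- job_done(): hands the job in; it is judged then, once.
Trained networks look in a picture, given as the dict that the camera call returned (one of the last four; its "shot" number tells which), for a name from the list of things; names that differ only in an ending like _2 or _b are one class to them, and where a whole thing is asked for, a point or a joint stands for the part that bears it (a point fixed in the world has none). Each returns a list of dicts, best first, with "confidence" (0 to 1); they miss things now and then, are a little off and sometimes report something else, mostly with a low value. They report only what shows in the picture. A call takes as long as a camera call. They do not tell look-alikes from the thing itself.
- cut_out(picture, query): "pixels" (420x560 bool, what is visible of it).
- pinpoint(picture, query): "location" ([x, y, z] in m, in world coordinates, good to about 4 mm: a listed point, or the origin of a listed thing).
The state is a dict: "time_s": time; "joints": joint angles; "qvel": joint speeds; "joint_efforts": joint torques, N m; "tcp_pos": TCP position; "ee_rot": TCP orientation; "contact_force": force on the tool from outside, world axes, zero at the start; "torque": the same for the moment, N m; "grip_width": opening from 0.0 (shut) to 1.0 (fully open); "finger_force": force on a finger pad.
Only numpy, scipy, OpenCV 4.12 (cv2) and the standard library are available. Lean on these libraries where they do the work, as an engineer would, in place of code of your own. Each camera call takes 0.05 s, during which the arm holds its last target. There are 200 camera calls.

TASK

On every load-cell hub on the bench, run the steel lock nut down its stud and nip it tight against the brass nut so that it stays locked, stopping when you feel it lock instead of wrenching it further. Once all of them are tight, press the test set's keys right down one at a time: white, then green, then blue. Every yellow gauge block must also end up lying in the blue tray, and leave the multimeter, the circuit board and the mouse where they are.

Things in the scene. Friction and masses are not known exactly. Their poses are not given: they have to be found in the camera images.
- nut1_mid (a point): Mid-height point, on the stud axis, of the steel lock nut of one of three fixed aluminium hubs (84 mm across, 36 mm high, stud top at 102 mm). Hexagon 38 mm over flats, 44 over corners, 16 mm high; low blue collar on top. Jaws can reach past the narrower brass nut below. z up, x square out of the flat marked red on top; flats every 60 degrees.
- nut1 (a joint): Turn of that lock nut on its stud, rad, growing clockwise from above (tightening), 0 to 1.6 at start. It sinks 8 mm a turn, with a light drag of 0.05 N m, until it meets the brass nut at 4.0, the hard end of its travel; turned on, it drags the brass nut and stud round with it (see setnut).
- nut2_mid (a point): Mid-height point, on the stud axis, of the steel lock nut of one of three fixed aluminium hubs (84 mm across, 36 mm high, stud top at 102 mm). Hexagon 38 mm over flats, 44 over corners, 16 mm high; low blue collar on top. Jaws can reach past the narrower brass nut below. z up, x square out of the flat marked red on top; flats every 60 degrees.
- nut2 (a joint): Turn of that lock nut on its stud, rad, growing clockwise from above (tightening), 0 to 1.6 at start. It sinks 8 mm a turn, with a light drag of 0.05 N m, until it meets the brass nut at 4.0, the hard end of its travel; turned on, it drags the brass nut and stud round with it (see setnut).
- nut3_mid (a point): Mid-height point, on the stud axis, of the steel lock nut of one of three fixed aluminium hubs (84 mm across, 36 mm high, stud top at 102 mm). Hexagon 38 mm over flats, 44 over corners, 16 mm high; low blue collar on top. Jaws can reach past the narrower brass nut below. z up, x square out of the flat marked red on top; flats every 60 degrees.
- nut3 (a joint): Turn of that lock nut on its stud, rad, growing clockwise from above (tightening), 0 to 1.6 at start. It sinks 8 mm a turn, with a light drag of 0.05 N m, until it meets the brass nut at 4.0, the hard end of its travel; turned on, it drags the brass nut and stud round with it (see setnut).
- console: Grey test-set console fixed to the bench, 120 (x) x 210 (y) x 35 mm high, with a dark green display strip on top and three round keys in a row along its y axis, 62 mm apart, 15 mm on the -x side of its middle; which colour is where varies. Origin: centre of the underside.
- setnut1 (a joint): How far the brass nut (26 mm over flats, 50 to 62 mm above the bench, on a 24 mm neck) and stud have been dragged round clockwise by the lock nut, rad, 0 at start. It takes 0.3 N m plus 2 N m a rad; let go, it holds up to about 0.15 rad and springs back from beyond. Tight: rests above 0.06 (takes 0.45 to 0.8 N m). Overtightened: ever above 0.9.
- setnut2 (a joint): How far the brass nut (26 mm over flats, 50 to 62 mm above the bench, on a 24 mm neck) and stud have been dragged round clockwise by the lock nut, rad, 0 at start. It takes 0.3 N m plus 2 N m a rad; let go, it holds up to about 0.15 rad and springs back from beyond. Tight: rests above 0.06 (takes 0.45 to 0.8 N m). Overtightened: ever above 0.9.
- setnut3 (a joint): How far the brass nut (26 mm over flats, 50 to 62 mm above the bench, on a 24 mm neck) and stud have been dragged round clockwise by the lock nut, rad, 0 at start. It takes 0.3 N m plus 2 N m a rad; let go, it holds up to about 0.15 rad and springs back from beyond. Tight: rests above 0.06 (takes 0.45 to 0.8 N m). Overtightened: ever above 0.9.
- key_white_top (a point): Centre of the top of the white key: a round spring button 28 mm across, its top 53 mm above the bench, in a black housing 44 mm across whose rim is 47 mm above the bench.
- key_white (a joint): Travel of the white key in m: 0 up, 0.006 fully down (about 5 N, 1.5 N to start); it springs back. It counts as pressed beyond 0.0045 with the other two keys up.
- key_green_top (a point): Centre of the top of the green key: a round spring button 28 mm across, its top 53 mm above the bench, in a black housing 44 mm across whose rim is 47 mm above the bench.
- key_green (a joint): Travel of the green key in m: 0 up, 0.006 fully down (about 5 N, 1.5 N to start); it springs back. It counts as pressed beyond 0.0045 with the other two keys up.
- key_blue_top (a point): Centre of the top of the blue key: a round spring button 28 mm across, its top 53 mm above the bench, in a black housing 44 mm across whose rim is 47 mm above the bench.
- key_blue (a joint): Travel of the blue key in m: 0 up, 0.006 fully down (about 5 N, 1.5 N to start); it springs back. It counts as pressed beyond 0.0045 with the other two keys up.
- tray: Blue open tray fixed to the bench, outside 130 (x) x 180 (y) x 25 mm high, walls 4 mm, floor 4 mm thick. Origin: centre of the underside.
- gauge1: Loose yellow gauge block with steel ends, 60 (x) x 22 (y) x 18 (z) mm, 80 g, origin at the centre of its underside. One of up to three; 2 or 3 are present, lying on the bench at the start.
- gauge2: Loose yellow gauge block with steel ends, 60 (x) x 22 (y) x 18 (z) mm, 80 g, origin at the centre of its underside. One of up to three; 2 or 3 are present, lying on the bench at the start.
- gauge3: Loose yellow gauge block with steel ends, 60 (x) x 22 (y) x 18 (z) mm, 80 g, origin at the centre of its underside. One of up to three; 2 or 3 are present, lying on the bench at the start.
- multimeter: red and black multimeter, 85 x 170 x 44 mm, loose bystander. Origin: centre of the underside.
- board: round green circuit board 96 mm across with three red capacitors, 31 mm high, loose bystander. Origin: centre of the underside.
- mouse: grey computer mouse, 110 x 62 x 32 mm, loose bystander. Origin: centre of the underside.
Not all that is in view belongs to the job. Leave any purple or red look-alike of the gauge1 alone.

How it is judged:
By the outcome, as a careful person would: the job done as asked, in the order asked, and still so for the second after the job is handed in, with the robot touching nothing.
Of gauge1, gauge2, gauge3 only 2 to 3 are there at a start; the rules pass over those that are not, and their reading is None.
At some moment in a run one of gauge1, gauge2, gauge3 may be knocked a few centimetres aside while the robot is not near it.
Once in a run the grip may slacken for a moment while it holds something.
It also fails if it takes over 210 s, if anything falls off the work surface, if the arm or the gripper's body presses on something with over 40 N, if the wrist force passes 120 N, or if a joint passes its speed limit or range.

## Working session

There is one attempt and no reset: what is moved stays moved. The work goes in short steps, Python scripts to look and compute and a tool call to move; the robot and the scene stay as the last step left them, time stands still between calls to the robot, and variables do not carry over. Pictures are saved under pics/ and viewed, at most 14 in all, crops included, and the job is handed in when it is done.

Besides the shell and the picture viewer there is one more tool, called after ">>>" as name(argument=value, ...), one argument or row to a line, values as JSON. carry_out: Moves the arm, as the interface text tells. Shift numbers are shares of 0.08 m and turn numbers shares of 1.5 rad, none past 1 either way. Its arguments: {"type":"object","properties":{"targets":{"type":"array"},"squeeze":{"type":"number"}},"required":["targets"]}

```bash
mkdir -p pics; cat > h.py <<'E'
import numpy as np, cv2
from plant import state, snapshot, job_done, cut_out, pinpoint
def save(s,n,crop=None,f=1):
    im=cv2.cvtColor(s["frame"],cv2.COLOR_RGB2BGR)
    if crop: a,b,c,d=crop; im=im[b:d,a:c]
    cv2.imwrite("pics/"+n+".png",cv2.resize(im,None,fx=f,fy=f,interpolation=cv2.INTER_CUBIC))
def cam(s):
    R=cv2.Rodrigues(np.array(s["rvec"],float))[0];t=np.array(s["tvec"],float).ravel();return R,t
def ray(s,uv):
    R,t=cam(s);p=cv2.undistortPoints(np.array([[uv]],float),np.array(s["intrinsics"]),np.array(s["dist"],float)).ravel()
    return -R.T@t, R.T@np.array([p[0],p[1],1.])
def atz(s,uv,z):
    o,d=ray(s,uv);return o+d*(z-o[2])/d[2]
def proj(s,P):
    return cv2.projectPoints(np.array(P,float).reshape(-1,3),np.array(s["rvec"],float),np.array(s["tvec"],float),np.array(s["intrinsics"]),np.array(s["dist"],float))[0].reshape(-1,2)
def tri(obs):
    A=np.zeros((3,3));b=np.zeros(3)
    for s,uv in obs:
        o,d=ray(s,uv);d=d/np.linalg.norm(d);M=np.eye(3)-np.outer(d,d);A+=M;b+=M@o
    return np.linalg.solve(A,b)
E
python3 - <<'E'
from h import *
np.set_printoptions(precision=4,suppress=True)
print(state())
S={n:snapshot(n) for n in("scene","top")}
for n in S: save(S[n],n,f=1.4); print(n,cam(S[n])[0].T@-cam(S[n])[1])
for q in ["nut1_mid","console","key_white_top","key_green_top","key_blue_top","tray","gauge1","multimeter","board","mouse"]:
  for n in S:
    for d in pinpoint(S[n],q): print(q,n,np.array(d["location"]),round(d["confidence"],2),proj(S[n],d["location"])[0].round())
E
```

```text
{'time_s': 0.0, 'joints': array([-1.2951,  0.4778,  0.0224,  1.5564, -0.0115,  1.1093, -0.0831]), 'qvel': array([ 0.0012,  0.0003,  0.0004,  0.0016,  0.002 , -0.0033, -0.0003]), 'joint_efforts': array([  0.0008, -58.2859,   1.5355, -27.2613,  -0.0542,   0.0171,
         0.0002]), 'tcp_pos': array([0.2526, 0.6253, 0.2166]), 'ee_rot': array([[-0.9273,  0.3744, -0.0005],
       [ 0.3744,  0.9273, -0.0017],
       [-0.0002, -0.0018, -1.    ]]), 'contact_force': array([-0.071 , -0.5531, -0.2392]), 'torque': array([-0.016 , -0.0756, -0.0686]), 'finger_force': 0.0, 'grip_width': 0.9985260326865643}
scene [ 1.0233 -0.4528  0.8607]
top [ 0.2567 -0.008   1.5522]
nut1_mid scene [0.638  0.2772 0.076 ] 0.47 [385. 189.]
nut1_mid top [0.6351 0.2748 0.0742] 0.51 [191. 159.]
nut1_mid top [ 0.6084 -0.1824  0.0561] 0.4 [346. 171.]
console scene [ 0.6207 -0.1786  0.0016] 0.74 [253. 291.]
console scene [0.6448 0.0542 0.0795] 0.34 [331. 230.]
console scene [ 0.4495 -0.3151 -0.0003] 0.23 [169. 276.]
console top [ 0.4505  0.045  -0.003 ] 0.72 [268. 225.]
console top [ 0.5975 -0.1256  0.0534] 0.54 [326. 175.
[... 718 characters left out ...]
ene [ 0.38   -0.3914 -0.0021] 0.63 [129. 275.]
gauge1 scene [ 0.3418 -0.2744  0.0041] 0.51 [162. 241.]
gauge1 top [ 0.3385 -0.2776 -0.0012] 0.66 [376. 264.]
gauge1 top [ 0.454  -0.3176  0.001 ] 0.64 [389. 226.]
gauge1 top [ 0.3822 -0.3895  0.0002] 0.64 [413. 250.]
gauge1 top [ 0.4568 -0.2132  0.0013] 0.47 [354. 225.]
multimeter scene [0.4153 0.4282 0.0046] 0.7 [357. 147.]
multimeter top [0.4129 0.4295 0.0024] 0.83 [141. 235.]
multimeter top [ 0.5963 -0.1209  0.0553] 0.45 [325. 175.]
board scene [0.593  0.4263 0.0025] 0.69 [399. 175.]
board top [ 0.5937  0.4229 -0.0011] 0.93 [147. 177.]
mouse scene [ 0.6511 -0.4253  0.0019] 0.57 [171. 367.]
mouse top [ 0.6438 -0.4266 -0.0031] 0.96 [422. 166.]
```

View pics/scene.png

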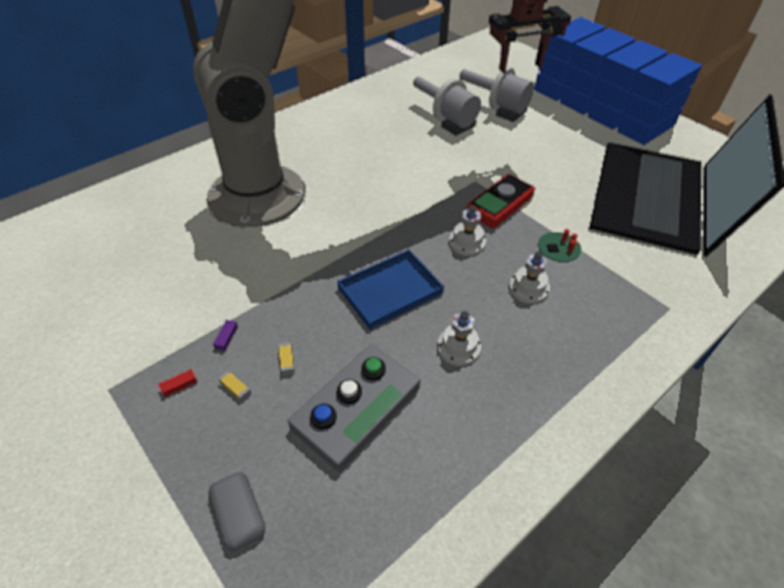

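View pics/top.png

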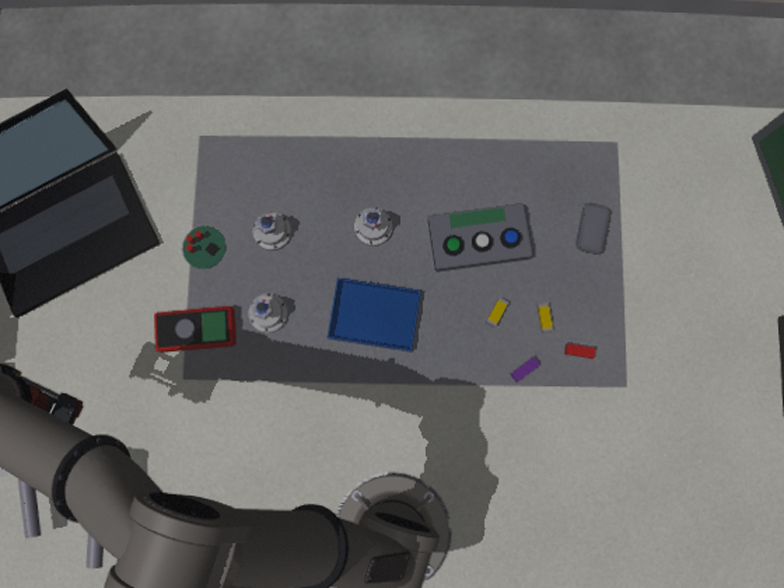

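Yellow blocks are at scene (204,257) and (168,276). The red (127,273) and purple (161,239) blocks are look-alikes, so I'll leave them. The hubs are at top (193,164), (266,161) and (191,222). Keys from +y to −y are green, white, blue.

```bash
cat >> h.py <<'E'
def plan(target,heading=None,turn=None):
    """shares of shift (tool axes) and turn; heading = world angle of tool x; turn about tool z (+ = clockwise from above)"""
    s=state();R=np.array(s["ee_rot"]);d=R.T@(np.array(target)-s["tcp_pos"])
    h=np.arctan2(R[1,0],R[0,0]); t=0
    if heading is not None: t=(h-heading+np.pi)%(2*np.pi)-np.pi
    print("shift shares",(d/0.08).round(3),"heading now",round(h,3),"turn rad",round(t,3),"share",round(t/1.5,3))
E
python3 - <<'E'
from h import *
np.set_printoptions(precision=4,suppress=True)
T=snapshot("top");S=snapshot("scene");W=snapshot("wrist")
for u,v in [((270/1.4,221/1.4),(536/1.4,258/1.4)),((375/1.4,216/1.4),(463/1.4,318/1.4)),((264/1.4,307/1.4),(470/1.4,214/1.4))]:
    print(tri([(T,u),(S,v)]), atz(T,u,.095))
for n,s in(("top",T),("scene",S)):
  for d in cut_out(s,"nut1"): 
    m=d["pixels"];ys,xs=np.where(m);print(n,d["confidence"],xs.mean(),ys.mean(),m.sum(),atz(s,(xs.mean(),ys.mean()),.08))
R,t=cam(W);st=state();print("wrist cam in tool:",st["ee_rot"].T@(-R.T@t-st["tcp_pos"]),"\n",st["ee_rot"].T@R.T)
print(W["intrinsics"])
E
```

```text
[0.6328 0.2659 0.0967] [0.632 0.265 0.095]
[0.6465 0.0485 0.0959] [0.6456 0.0473 0.095 ]
[0.4528 0.2698 0.089 ] [0.452  0.2687 0.095 ]
top 0.65 265.6099290780142 157.19858156028369 141 [0.6408 0.0542 0.08  ]
top 0.57 186.85849056603774 220.54716981132074 106 [0.4503 0.2763 0.08  ]
top 0.54 191.28571428571428 163.92857142857142 14 [0.6175 0.2715 0.08  ]
scene 0.57 382.5196850393701 189.78740157480314 127 [0.6385 0.2657 0.08  ]
scene 0.57 336.1066666666667 157.24 75 [0.4609 0.2647 0.08  ]
scene 0.54 248.95762711864407 277.02542372881356 118 [ 0.622  -0.1887  0.08  ]
wrist cam in tool: [ 0.0737  0.0002 -0.1671] 
 [[ 0.0001 -0.9628 -0.2704]
 [ 1.     -0.0003  0.0015]
 [-0.0015 -0.2704  0.9628]]
[[304.7102   0.     279.8499]
 [  0.     304.7102 212.8195]
 [  0.       0.       1.    ]]
```

>>> carry_out(
  targets=[-0.5,-0.4,0,0,0,0,0,-1,-0.8,0,0,0,0,0,-1,-0.8,0,0,0,0,0],
)

```text
time_s: 1.72
tcp_pos: [0.3067, 0.5327, 0.218]
ee_rot: [[-0.925, 0.381, 0.002], [0.381, 0.925, -0.002], [-0.002, -0.001, -1.0]]
contact_force: [0.2, 0.7, 0.6]
grip_width: 1.002
finger_force: 0.0
```

>>> carry_out(
  targets=[-0.5,-0.4,0,0,0,0,0,-1,-0.8,0,0,0,0,0,-1,-0.8,0,0,0,0,0],
)

```text
time_s: 2.1
tcp_pos: [0.3557, 0.4443, 0.2179]
ee_rot: [[-0.925, 0.38, 0.001], [0.38, 0.925, -0.001], [-0.001, -0.0, -1.0]]
contact_force: [-0.1, 0.4, 0.2]
grip_width: 0.997
finger_force: 0.0
```

>>> carry_out(
  targets=[-0.5,-0.4,0,0,0,0,0,-1,-0.8,0,0,0,0,0,-1,-0.8,0,0,0,0,0],
)

```text
time_s: 2.48
tcp_pos: [0.4052, 0.3559, 0.2178]
ee_rot: [[-0.925, 0.379, 0.001], [0.379, 0.925, -0.0], [-0.001, -0.0, -1.0]]
contact_force: [-0.0, 0.3, -0.6]
grip_width: 1.001
finger_force: 0.0
```

>>> carry_out(
  targets=[-0.5,-0.4,0.2,0,0,0,0,-1,-0.8,0.6,0,0,0,0,-1,-0.8,0.6,0,0,0,0,-1,-0.8,0.6,0,0,0,0],
)

```text
time_s: 2.98
tcp_pos: [0.453, 0.2713, 0.1697]
ee_rot: [[-0.928, 0.372, -0.0], [0.372, 0.928, 0.001], [0.001, 0.001, -1.0]]
contact_force: [-0.9, -0.2, 0.3]
grip_width: 0.998
finger_force: 0.0
```

```bash
cat > nut.py <<'E'
from h import *
import sys
np.set_printoptions(precision=4,suppress=True)
n=sys.argv[1]
W=snapshot("wrist");s=state();print(s["time_s"],s["tcp_pos"],"j",s["joints"],"tq",s["torque"])
for d in pinpoint(W,"nut1_mid")[:3]: print("mid",np.array(d["location"]),d["confidence"],proj(W,d["location"])[0])
for d in cut_out(W,"nut1")[:2]:
    m=d["pixels"];ys,xs=np.where(m);print("cut",d["confidence"],xs.mean(),ys.mean(),xs.min(),xs.max(),ys.min(),ys.max())
save(W,n,f=1.4)
np.savez("pics/"+n,**W)
E
python3 nut.py w1
```

```text
3.025 [0.453  0.2717 0.17  ] j [-0.7849  0.2902  0.1528  1.9637 -0.0576  0.8905  0.588 ] tq [-0.0039 -0.0219  0.0198]
mid [0.6261 0.2771 0.0712] 0.9 [345.9761 357.9505]
cut 0.82 283.00084530853763 208.84953508030432 258 308 186 234
cut 0.69 346.1098901098901 359.2063492063492 327 368 344 379
```

View pics/w1.png

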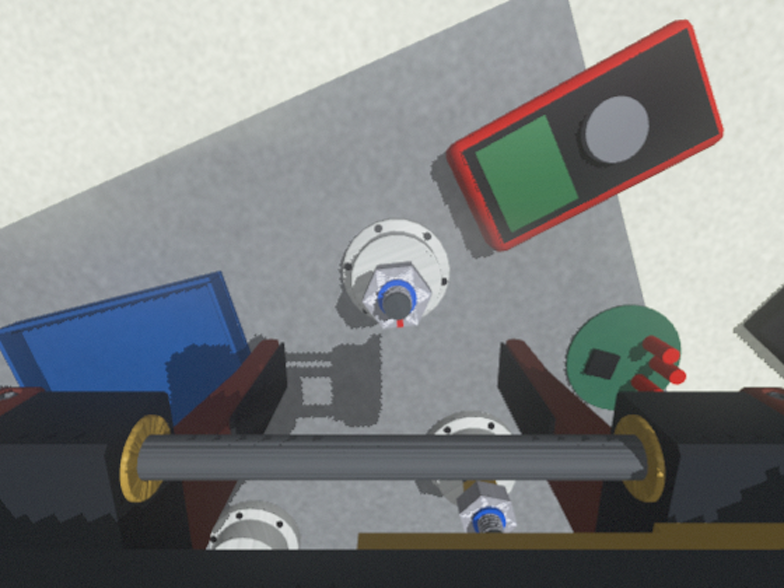

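```bash
cat > red.py <<'E'
from h import *
import sys
np.set_printoptions(precision=4,suppress=True)
n,c=sys.argv[1],list(map(int,sys.argv[2:4]))
W=dict(np.load("pics/"+n+".npz",allow_pickle=True));r=32
f=W["frame"][c[1]-r:c[1]+r,c[0]-r:c[0]+r].astype(int);R,G,B=f[...,0],f[...,1],f[...,2]
def cen(m):
    k,l,st,ce=cv2.connectedComponentsWithStats(m.astype(np.uint8));i=1+st[1:,4].argmax();print("area",st[i]);return ce[i]+np.array(c)-r
mr=cen((R>G+50)&(R>B+50));
z=float(sys.argv[4]) if len(sys.argv)>4 else .083
ctr=np.array([float(sys.argv[5]),float(sys.argv[6]),z]) if len(sys.argv)>5 else None
P=atz(W,mr,z);print("red px",mr,"world",P)
Q=cen((B>R+60)&(B>G+40));print("blue px",Q,atz(W,Q,z+.004))
save(W,n+"c",(c[0]-r,c[1]-r,c[0]+r,c[1]+r),9)
E
python3 red.py w1 283 210
```

```text
area [32 50  5  6 26]
red px [285.2692 230.5385] world [0.4678 0.2712 0.083 ]
area [ 19  22  28  23 193]
blue px [284.3057 207.7047] [0.4472 0.2784 0.087 ]
```

View pics/w1c.png

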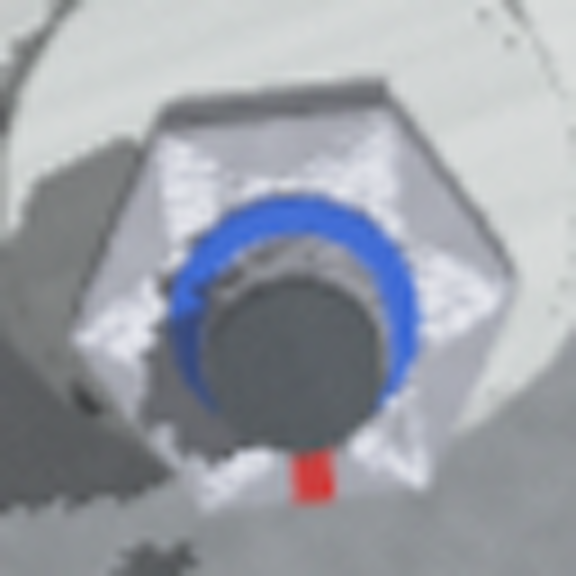

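>>> carry_out(
  targets=[0,0,0,0,0,-0.12,0,0,0,0,0,0,-0.24,0,0,0,0,0,0,-0.36,0,0,0,0,0,0,-0.48,0,0,0,0,0,0,-0.6,0,0,0,0,0,0,-0.6,0,0,0,0,0,0,-0.6,0],
)

```text
time_s: 4.0
tcp_pos: [0.4535, 0.2694, 0.1698]
ee_rot: [[-0.871, -0.491, 0.0], [-0.491, 0.871, 0.001], [-0.001, 0.0, -1.0]]
contact_force: [0.1, -1.6, 0.6]
grip_width: 1.0
finger_force: 0.0
```

```bash
python3 nut.py w2
```

```text
4.05 [0.4535 0.2693 0.1698] j [-0.6474  0.2903 -0.008   1.9563  0.0028  0.8945  1.4282] tq [ 0.0708  0.0133 -0.0265]
mid [0.6296 0.2758 0.0719] 0.82 [201.8923 356.267 ]
cut 0.93 201.3808510638298 357.41702127659573 177 222 343 381
cut 0.85 286.65207193119625 213.8240813135262 263 310 190 239
```

```bash
cat > tri2.py <<'E'
from h import *
np.set_printoptions(precision=4,suppress=True)
W1=dict(np.load("pics/w1.npz",allow_pickle=True));W2=dict(np.load("pics/w2.npz",allow_pickle=True))
print("tri cut",tri([(W1,(283.,208.85)),(W2,(286.65,213.8))]))
c=np.array([[165,105],[385,85],[515,275],[428,485],[205,508],[75,335]])/9+[251,178]
for z in(.08,.083,.086):
    P=np.array([atz(W1,u,z) for u in c]);m=P.mean(0);d=P-m;a=np.arctan2(d[:,1],d[:,0]);print(z,m,"rad",np.linalg.norm(d[:,:2],axis=1),"corner ang mod60",np.degrees(a)%60, "flats",[np.linalg.norm((P[i,:2]+P[(i+1)%6,:2])/2-(P[(i+3)%6,:2]+P[(i+4)%6,:2])/2) for i in range(3)])
r=np.array(atz(W1,(285.3,230.5),.083));print("red dir",np.degrees(np.arctan2(*(r-m)[[1,0]])))
E
python3 tri2.py; python3 red.py w2 286 214
```

```text
tri cut [0.4516 0.2758 0.0731]
0.08 [0.452  0.2762 0.08  ] rad [0.0231 0.023  0.0214 0.023  0.023  0.0217] corner ang mod60 [10.8968 16.598  15.2795 13.132  15.3975 17.0397] flats [np.float64(0.04064771948517065), np.float64(0.038642788391682746), np.float64(0.037824671061628325)]
0.083 [0.4512 0.2764 0.083 ] rad [0.0228 0.0227 0.0212 0.0227 0.0228 0.0215] corner ang mod60 [10.8968 16.598  15.2795 13.132  15.3975 17.0397] flats [np.float64(0.04017297815237919), np.float64(0.03819146346875459), np.float64(0.03738290126544708)]
0.086 [0.4504 0.2767 0.086 ] rad [0.0226 0.0224 0.0209 0.0225 0.0225 0.0212] corner ang mod60 [10.8968 16.598  15.2795 13.132  15.3975 17.0397] flats [np.float64(0.03969823681958774), np.float64(0.03774013854582651), np.float64(0.03694113146926586)]
red dir -17.441931532818018
area [17 44  7  7 30]
red px [274.1    229.1333] world [0.4672 0.2716 0.083 ]
area [ 20  22  27  23 167]
blue px [288.8024 212.3353] [0.4466 0.2745 0.087 ]
```

View pics/w2c.png

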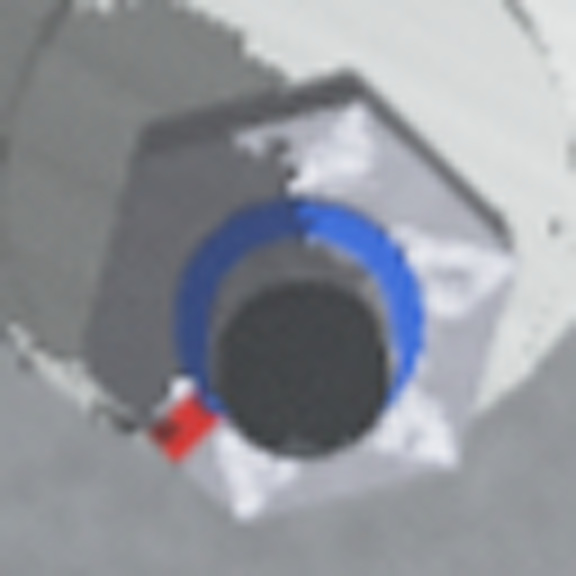

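The jaws need 45° of counter-clockwise turn, which takes j7 to about 2.2 and leaves about 4.9 rad for tightening. Next I turn, descend and grip.

>>> carry_out(
  targets=[-0.02,0.085,0,0,0,-0.12,0,-0.02,0.085,0,0,0,-0.24,0,-0.02,0.085,0.2,0,0,-0.36,0,-0.02,0.085,0.5,0,0,-0.48,0,-0.02,0.085,0.8,0,0,-0.52,0,-0.02,0.085,0.8,0,0,-0.52,0],
  squeeze=60,
)

```text
time_s: 4.9
tcp_pos: [0.4505, 0.2746, 0.1042]
ee_rot: [[-0.273, -0.962, -0.003], [-0.962, 0.273, -0.002], [0.003, 0.002, -1.0]]
contact_force: [-0.7, -0.4, 0.5]
grip_width: 1.002
finger_force: 0.0
```

>>> carry_out(
  targets=[0,0,0.22,0,0,0,0,0,0,0.45,0,0,0,0,0,0,0.45,0,0,0,0],
)

```text
time_s: 5.28
tcp_pos: [0.451, 0.275, 0.0686]
ee_rot: [[-0.272, -0.962, -0.002], [-0.962, 0.272, -0.001], [0.002, 0.001, -1.0]]
contact_force: [-0.1, 0.5, -0.2]
grip_width: 1.002
finger_force: 0.0
```

>>> carry_out(
  targets=[0,0,0,0,0,0,0.5,0,0,0,0,0,0,1,0,0,0,0,0,0,1,0,0,0,0,0,0,1,0,0,0,0,0,0,1,0,0,0,0,0,0,1,0,0,0,0,0,0,1],
  squeeze=40,
)

```text
time_s: 6.15
tcp_pos: [0.4515, 0.2755, 0.0696]
ee_rot: [[-0.271, -0.963, -0.0], [-0.963, 0.271, -0.0], [0.0, 0.0, -1.0]]
contact_force: [-0.6, 0.2, 1.8]
grip_width: 0.427
finger_force: 40.0
```

```bash
cat > st.py <<'E'
from h import *
np.set_printoptions(precision=4,suppress=True)
s=state();R=s["ee_rot"];print(s["time_s"],"tcp",s["tcp_pos"],"j",s["joints"],"F",s["contact_force"],"tq",s["torque"],"w",s["grip_width"]*88,"ff",s["finger_force"],"yhead",np.degrees(np.arctan2(R[1,1],R[0,1])),"eff7",s["joint_efforts"][6])
E
python3 st.py
```

```text
6.15 tcp [0.4515 0.2755 0.0696] j [-0.5496  0.4403 -0.1435  2.0192  0.0959  0.6885  2.1133] F [-0.5601  0.216   1.8365] tq [0.0649 0.2703 0.0244] w 37.57579629558186 ff 39.99647855758667 yhead 164.2720975661998 eff7 -0.024185091024264693
```

>>> carry_out(
  targets=[0,0,0.003,0,0,0.12,1,0,0,0.006,0,0,0.24,1,0,0,0.009,0,0,0.36,1,0,0,0.012,0,0,0.48,1,0,0,0.015,0,0,0.6,1,0,0,0.018,0,0,0.72,1,0,0,0.021,0,0,0.84,1,0,0,0.024,0,0,0.96,1,0,0,0.024,0,0,1,1,0,0,0.024,0,0,1,1],
  squeeze=60,
)

```text
time_s: 7.4
tcp_pos: [0.4517, 0.2752, 0.0676]
ee_rot: [[-0.979, 0.202, 0.0], [0.202, 0.979, -0.0], [-0.0, -0.0, -1.0]]
contact_force: [0.1, -1.6, 0.8]
grip_width: 0.435
finger_force: 6.0
```

```bash
python3 st.py
```

```text
7.4 tcp [0.4517 0.2752 0.0676] j [-0.8518  0.4473  0.2325  2.041  -0.1605  0.6702  0.8523] F [ 0.1279 -1.567   0.7956] tq [-0.176  -0.0562 -0.0669] w 38.25534398224689 ff 5.999983996152878 yhead 78.3551623751538 eff7 -0.24020567536354065
```

>>> carry_out(
  targets=[0,0,0.003,0,0,0.1,1,0,0,0.006,0,0,0.2,1,0,0,0.008,0,0,0.3,1,0,0,0.01,0,0,0.4,1,0,0,0.012,0,0,0.5,1,0,0,0.012,0,0,0.5,1,0,0,0.012,0,0,0.5,1],
)

```text
time_s: 8.28
tcp_pos: [0.4516, 0.2751, 0.0666]
ee_rot: [[-0.581, 0.814, -0.0], [0.814, 0.581, -0.0], [-0.0, -0.0, -1.0]]
contact_force: [0.3, -1.9, 2.0]
grip_width: 0.425
finger_force: 60.0
```

```bash
python3 st.py
```

```text
8.275 tcp [0.4516 0.2751 0.0666] j [-1.0028  0.4723  0.4265  2.0515 -0.3045  0.678   0.2419] F [ 0.2763 -1.8841  1.9717] tq [-0.3923  0.0402 -0.0471] w 37.42303631627118 ff 60.000277161598206 yhead 35.531451570026995 eff7 0.032674879767000675
```

>>> carry_out(
  targets=[0,0,0.002,0,0,0.08,1,0,0,0.004,0,0,0.16,1,0,0,0.004,0,0,0.16,1],
)

```text
time_s: 8.65
tcp_pos: [0.4516, 0.2751, 0.0663]
ee_rot: [[-0.371, 0.929, -0.0], [0.929, 0.371, -0.0], [-0.0, -0.0, -1.0]]
contact_force: [-0.9, -2.3, 2.3]
grip_width: 0.424
finger_force: 60.0
```

```bash
python3 st.py
```

```text
8.65 tcp [0.4516 0.2751 0.0663] j [-1.0514  0.4844  0.4904  2.0546 -0.3541  0.6838  0.0488] F [-0.9129 -2.2504  2.3254] tq [-0.5328  0.1114 -0.127 ] w 37.26966480481839 ff 60.001351833343506 yhead 21.755245620102976 eff7 -0.4722669906914234
```

>>> carry_out(
  targets=[0,0,0.002,0,0,0.08,1,0,0,0.003,0,0,0.14,1,0,0,0.003,0,0,0.14,1],
)

```text
time_s: 9.02
tcp_pos: [0.4516, 0.2751, 0.0661]
ee_rot: [[-0.17, 0.985, -0.0], [0.985, 0.17, -0.0], [-0.0, -0.0, -1.0]]
contact_force: [-0.2, -2.0, 1.9]
grip_width: 0.422
finger_force: 60.0
```

```bash
python3 st.py
```

```text
9.025 tcp [0.4516 0.2751 0.0661] j [-1.0929  0.4967  0.5459  2.0573 -0.3985  0.6906 -0.1177] F [-0.2467 -2.0357  1.8762] tq [-0.5579  0.2096 -0.0334] w 37.15081509348957 ff 60.00117838382721 yhead 9.780686649986624 eff7 -0.327666811645031
```

>>> carry_out(
  targets=[0,0,0.002,0,0,0.08,1,0,0,0.004,0,0,0.16,1,0,0,0.004,0,0,0.16,1],
)

```text
time_s: 9.4
tcp_pos: [0.4515, 0.2751, 0.0657]
ee_rot: [[0.069, 0.998, -0.0], [0.998, -0.069, -0.001], [-0.001, -0.0, -1.0]]
contact_force: [-1.2, -2.3, 2.6]
grip_width: 0.426
finger_force: 60.0
```

```bash
python3 st.py
```

```text
9.4 tcp [0.4515 0.2751 0.0657] j [-1.1398  0.5133  0.6098  2.0603 -0.451   0.7004 -0.3072] F [-1.1658 -2.2753  2.602 ] tq [-0.6959  0.2092 -0.0262] w 37.46678444636095 ff 60.00160753726959 yhead -3.9491394877790262 eff7 -0.4545247368514538
```

>>> carry_out(
  targets=[0,0,0.002,0,0,0.08,1,0,0,0.004,0,0,0.16,1,0,0,0.004,0,0,0.16,1],
)

```text
time_s: 9.78
tcp_pos: [0.4515, 0.2751, 0.0654]
ee_rot: [[0.303, 0.953, -0.0], [0.953, -0.303, -0.001], [-0.001, -0.0, -1.0]]
contact_force: [-1.1, -3.3, 3.5]
grip_width: 0.423
finger_force: 60.0
```

```bash
python3 st.py
```

```text
9.775 tcp [0.4515 0.2751 0.0654] j [-1.1853  0.5325  0.6734  2.0631 -0.505   0.7127 -0.495 ] F [-1.0729 -3.2534  3.4958] tq [-0.7662  0.312  -0.0196] w 37.23425262809317 ff 60.00192046165466 yhead -17.66243254703176 eff7 -0.4462811350822449
```

>>> carry_out(
  targets=[0,0,0.002,0,0,0.08,1,0,0,0.003,0,0,0.16,1,0,0,0.003,0,0,0.16,1],
)

```text
time_s: 10.15
tcp_pos: [0.4514, 0.2751, 0.0651]
ee_rot: [[0.521, 0.854, -0.0], [0.854, -0.521, -0.001], [-0.001, -0.0, -1.0]]
contact_force: [-1.6, -2.8, 2.7]
grip_width: 0.423
finger_force: 60.0
```

```bash
python3 st.py; python3 nut.py w3|grep cut
```

```text
10.15 tcp [0.4514 0.2751 0.0651] j [-1.2294  0.5545  0.7368  2.0657 -0.5602  0.7279 -0.6821] F [-1.5854 -2.8047  2.7027] tq [-0.7752  0.3812 -0.0473] w 37.20660878620356 ff 60.00154137611389 yhead -31.398091021123243 eff7 -0.442101052030921
cut 0.85 553.3524962178517 92.0105900151286 543 559 59 119
cut 0.79 279.0751968503937 251.93897637795277 244 314 221 291
```

View pics/w3.png

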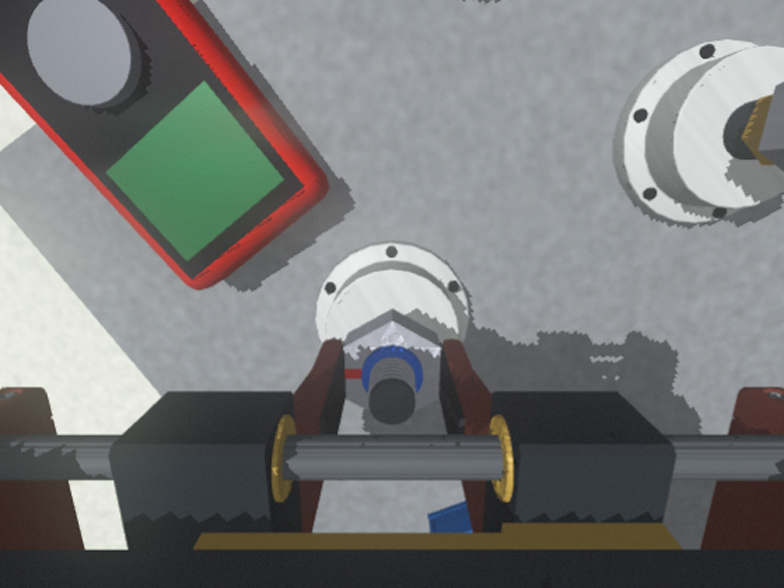

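Red mark at (350,373) lies against the left jaw, which matches 3.41 rad turned with no slip. I keep turning.

>>> carry_out(
  targets=[0,0,0.002,0,0,0.08,1,0,0,0.003,0,0,0.14,1,0,0,0.003,0,0,0.14,1],
)

```text
time_s: 10.68
tcp_pos: [0.4514, 0.2752, 0.0649]
ee_rot: [[0.689, 0.725, -0.0], [0.725, -0.689, -0.001], [-0.001, 0.0, -1.0]]
contact_force: [-2.2, -3.7, 1.9]
grip_width: 0.425
finger_force: 60.0
```

```bash
python3 st.py
```

```text
10.675 tcp [0.4514 0.2752 0.0649] j [-1.2667  0.5764  0.7922  2.0679 -0.6099  0.7438 -0.8471] F [-2.2217 -3.7463  1.9383] tq [-0.9078  0.471  -0.1007] w 37.41008603930019 ff 60.001240968704224 yhead -43.55153228902935 eff7 -0.32396452501416206
```

>>> carry_out(
  targets=[0,0,0.002,0,0,0.08,1,0,0,0.003,0,0,0.14,1,0,0,0.003,0,0,0.14,1],
)

```text
time_s: 11.05
tcp_pos: [0.4514, 0.2752, 0.0647]
ee_rot: [[0.824, 0.566, -0.001], [0.566, -0.824, -0.001], [-0.001, 0.0, -1.0]]
contact_force: [-2.9, -4.5, 2.5]
grip_width: 0.426
finger_force: 60.0
```

```bash
python3 st.py
```

```text
11.05 tcp [0.4514 0.2752 0.0647] j [-1.3019  0.6006  0.8463  2.0697 -0.659   0.7623 -1.0091] F [-2.8872 -4.4973  2.5395] tq [-1.0199  0.5609  0.3625] w 37.52226162432951 ff 60.037363171577454 yhead -55.49551942609549 eff7 -0.6914848275482655
```

>>> carry_out(
  targets=[0,0,0,0,0,0.06,1,0,0,0,0,0,0.1,1,0,0,0,0,0,0.1,1],
)

```text
time_s: 11.42
tcp_pos: [0.4514, 0.2752, 0.0647]
ee_rot: [[0.899, 0.437, -0.0], [0.437, -0.899, -0.001], [-0.001, 0.0, -1.0]]
contact_force: [-2.3, -4.6, 3.3]
grip_width: 0.421
finger_force: 60.1
```

```bash
python3 st.py
```

```text
11.425 tcp [0.4514 0.2752 0.0647] j [-1.3259  0.6191  0.8846  2.0709 -0.6942  0.7773 -1.1256] F [-2.257  -4.6124  3.283 ] tq [-1.1175  0.6311  0.6862] w 37.02616671940766 ff 60.13148546218872 yhead -64.07276556737457 eff7 -0.8761674910783768
```

Felt the lock: 0.69 N m about z, so the brass nut is dragged about 0.17 rad. I release and go over to the next hub.

>>> carry_out(
  targets=[0,0,0,0,0,0,0.5,0,0,0,0,0,0,0,0,0,0,0,0,0,0,0,0,0,0,0,0,0,0,0,0,0,0,0,0,0,0,-0.5,0,0,0,0,0,0,-1,0,0,0,0,0,0,-1,0,0,0,0],
)

```text
time_s: 12.42
tcp_pos: [0.4533, 0.2763, 0.1471]
ee_rot: [[0.901, 0.433, 0.004], [0.433, -0.901, 0.003], [0.005, -0.001, -1.0]]
contact_force: [-0.0, 0.1, 0.1]
grip_width: 1.003
finger_force: 0.0
```

>>> carry_out(
  targets=[0.5,0.27,-0.1,0,0,0,0,1,0.53,-0.3,0,0,0,0,1,0.53,-0.3,0,0,0,0],
)

```text
time_s: 12.8
tcp_pos: [0.5452, 0.2707, 0.169]
ee_rot: [[0.902, 0.431, 0.003], [0.431, -0.902, -0.001], [0.003, 0.002, -1.0]]
contact_force: [-0.6, 0.3, 0.1]
grip_width: 0.996
finger_force: 0.0
```

>>> carry_out(
  targets=[0.5,0.27,0,0,0,-0.12,0,1,0.53,0,0,0,-0.24,0,1,0.53,0,0,0,-0.36,0,1,0.53,0,0,0,-0.48,0,1,0.53,0,0,0,-0.6,0,1,0.53,0,0,0,-0.72,0,1,0.53,0,0,0,-0.84,0,1,0.53,0,0,0,-0.96,0,1,0.53,0,0,0,-1,0],
)

```text
time_s: 13.92
tcp_pos: [0.6307, 0.2686, 0.1672]
ee_rot: [[-0.372, 0.928, -0.003], [0.928, 0.372, -0.0], [0.001, -0.003, -1.0]]
contact_force: [-0.8, -0.6, 0.3]
grip_width: 0.999
finger_force: 0.0
```

>>> carry_out(
  targets=[0,0,0,0,0,-0.12,0,0,0,0,0,0,-0.24,0,0,0,0,0,0,-0.36,0,0,0,0,0,0,-0.48,0,0,0,0,0,0,-0.6,0,0,0,0,0,0,-0.72,0,0,0,0,0,0,-0.84,0,0,0,0,0,0,-0.96,0,0,0,0,0,0,-1,0,0,0,0,0,0,-1,0],
)

```text
time_s: 15.18
tcp_pos: [0.6309, 0.2685, 0.1674]
ee_rot: [[-0.953, -0.302, -0.003], [-0.302, 0.953, -0.0], [0.003, 0.0, -1.0]]
contact_force: [-0.8, -0.2, -0.6]
grip_width: 1.002
finger_force: 0.0
```

```bash
python3 st.py; python3 nut.py w4|grep -v tq
```

```text
15.175 tcp [0.6309 0.2685 0.1674] j [-0.6164  0.5447  0.1795  1.5816 -0.1093  1.0277  1.4717] F [-0.8112 -0.2072 -0.5889] tq [ 0.0589  0.0074 -0.0061] w 88.18851286600146 ff 0.0 yhead 107.56212189849496 eff7 0.3246527351438999
mid [0.6287 0.2731 0.074 ] 0.78 [285.1653 212.4287]
cut 0.96 286.0255241567912 215.25615314494075 263 310 193 241
cut 0.76 356.82142857142856 13.33265306122449 333 389 0 30
```

```bash
cat > nred.py <<'E'
from h import *
import sys
np.set_printoptions(precision=4,suppress=True)
W=dict(np.load("pics/"+sys.argv[1]+".npz",allow_pickle=True));u=np.array([float(sys.argv[2]),float(sys.argv[3])])
c=u.astype(int);r=30
f=W["frame"][c[1]-r:c[1]+r,c[0]-r:c[0]+r].astype(int);R,G,B=f[...,0],f[...,1],f[...,2]
k,l,st,ce=cv2.connectedComponentsWithStats(((R>G+40)&(R>B+40)).astype(np.uint8));i=1+st[1:,4].argmax()
C=atz(W,u,.074);P=atz(W,ce[i]+c-r,.083);d=P-C;ang=np.degrees(np.arctan2(d[1],d[0]))
s=state();yh=np.degrees(np.arctan2(s["ee_rot"][1,1],s["ee_rot"][0,1]))
print("centre",C,"red",P,"area",st[i,4],"dist",np.linalg.norm(d[:2]),"ang",ang,"yhead",yh,"cw turn to nearest grip deg",(yh-ang+30)%60-30,"then every 60; j7",s["joints"][6])
plan([C[0],C[1],.070])
E
python3 nred.py w1 283 208.85; python3 nred.py w2 286.65 213.8; python3 nred.py w4 286 215.3
```

```text
centre [0.451  0.2759 0.074 ] red [0.4678 0.2711 0.083 ] area 28 dist 0.017404606800082132 ang -15.847759349114389 yhead 107.51167199011297 cw turn to nearest grip deg 3.359431339227342 then every 60; j7 1.4712734419597775
shift shares [2.126 0.769 1.229] heading now -2.836 turn rad 0 share 0.0
centre [0.4517 0.2757 0.074 ] red [0.4672 0.2716 0.083 ] area 30 dist 0.01599160267298075 ang -14.874180688746328 yhead 107.51167199011297 cw turn to nearest grip deg 2.385852678859294 then every 60; j7 1.4712734419597775
shift shares [2.118 0.764 1.229] heading now -2.836 turn rad 0 share 0.0
centre [0.631  0.2746 0.074 ] red [0.6451 0.2663 0.083 ] area 25 dist 0.01636294923139995 ang -30.42213156834637 yhead 107.51167199011297 cw turn to nearest grip deg 17.933803558459346 then every 60; j7 1.4712734419597775
shift shares [-0.015  0.077  1.226] heading now -2.836 turn rad 0 share 0.0
```

>>> carry_out(
  targets=[-0.015,0.077,0,0,0,-0.12,0,-0.015,0.077,0,0,0,-0.24,0,-0.015,0.077,0.2,0,0,-0.36,0,-0.015,0.077,0.5,0,0,-0.48,0,-0.015,0.077,0.8,0,0,-0.49,0,-0.015,0.077,0.8,0,0,-0.49,0],
)

```text
time_s: 16.08
tcp_pos: [0.6302, 0.2738, 0.1026]
ee_rot: [[-0.506, -0.863, -0.004], [-0.863, 0.506, -0.002], [0.004, 0.002, -1.0]]
contact_force: [-0.8, 0.7, 0.3]
grip_width: 1.0
finger_force: 0.0
```

>>> carry_out(
  targets=[0,0,0.22,0,0,0,0,0,0,0.42,0,0,0,0,0,0,0.42,0,0,0,0],
)

```text
time_s: 16.45
tcp_pos: [0.6307, 0.2741, 0.0694]
ee_rot: [[-0.505, -0.863, -0.003], [-0.863, 0.505, -0.001], [0.002, 0.002, -1.0]]
contact_force: [-0.1, 0.2, 0.5]
grip_width: 1.0
finger_force: 0.0
```

>>> carry_out(
  targets=[0,0,0,0,0,0,0.5,0,0,0,0,0,0,1,0,0,0,0,0,0,1,0,0,0,0,0,0,1,0,0,0,0,0,0,1,0,0,0,0,0,0,1,0,0,0,0,0,0,1],
  squeeze=50,
)

```text
time_s: 17.32
tcp_pos: [0.6318, 0.2746, 0.0712]
ee_rot: [[-0.505, -0.863, -0.0], [-0.863, 0.505, 0.0], [-0.0, 0.0, -1.0]]
contact_force: [-0.6, 0.6, 0.8]
grip_width: 0.429
finger_force: 49.1
```

```bash
python3 st.py
```

```text
17.325 tcp [0.6318 0.2746 0.0712] j [-0.5013  0.6479  0.0013  1.6305 -0.0013  0.8633  2.1126] F [-0.6358  0.596   0.8349] tq [0.0504 0.1661 0.02  ] w 37.75931550736586 ff 49.139895963417075 yhead 149.660551185537 eff7 -0.005838534707436338
```

>>> carry_out(
  targets=[0,0,0.003,0,0,0.12,1,0,0,0.006,0,0,0.24,1,0,0,0.009,0,0,0.36,1,0,0,0.012,0,0,0.48,1,0,0,0.015,0,0,0.6,1,0,0,0.018,0,0,0.72,1,0,0,0.021,0,0,0.84,1,0,0,0.024,0,0,0.96,1,0,0,0.024,0,0,1,1,0,0,0.024,0,0,1,1],
  squeeze=60,
)

```text
time_s: 18.58
tcp_pos: [0.6317, 0.2751, 0.0693]
ee_rot: [[-0.897, 0.442, 0.0], [0.442, 0.897, 0.0], [0.0, 0.0, -1.0]]
contact_force: [-0.7, 0.3, 0.9]
grip_width: 0.429
finger_force: 59.0
```

>>> carry_out(
  targets=[0,0,0.003,0,0,0.1,1,0,0,0.006,0,0,0.2,1,0,0,0.008,0,0,0.3,1,0,0,0.01,0,0,0.4,1,0,0,0.012,0,0,0.5,1,0,0,0.012,0,0,0.5,1,0,0,0.012,0,0,0.5,1],
)

```text
time_s: 19.45
tcp_pos: [0.6319, 0.2752, 0.0684]
ee_rot: [[-0.358, 0.934, 0.0], [0.934, 0.358, 0.001], [0.001, 0.001, -1.0]]
contact_force: [0.5, 3.3, 0.6]
grip_width: 0.427
finger_force: 59.1
```

```bash
python3 st.py
```

```text
19.45 tcp [0.6319 0.2752 0.0684] j [-0.8788  0.7253  0.57    1.6607 -0.4767  0.8972  0.2455] F [0.4759 3.2639 0.5648] tq [ 0.4498  0.0336 -0.0389] w 37.579252654684936 ff 59.051713794397074 yhead 20.956150449222015 eff7 0.031350626377388835
```

>>> carry_out(
  targets=[0,0,0.002,0,0,0.08,1,0,0,0.004,0,0,0.16,1,0,0,0.004,0,0,0.16,1],
)

```text
time_s: 19.82
tcp_pos: [0.632, 0.2751, 0.0681]
ee_rot: [[-0.125, 0.992, 0.0], [0.992, 0.125, 0.001], [0.001, 0.001, -1.0]]
contact_force: [0.4, 2.2, 1.0]
grip_width: 0.427
finger_force: 59.1
```

```bash
python3 st.py
```

```text
19.825 tcp [0.632  0.2751 0.0681] j [-0.9156  0.7439  0.6307  1.6634 -0.5305  0.911   0.0475] F [0.3932 2.1995 0.9758] tq [ 0.5954 -0.0243 -0.0909] w 37.61849636038142 ff 59.07913301874942 yhead 7.173125815908484 eff7 -0.4895703122019768
```

>>> carry_out(
  targets=[0,0,0.002,0,0,0.08,1,0,0,0.004,0,0,0.16,1,0,0,0.004,0,0,0.16,1],
)

```text
time_s: 20.2
tcp_pos: [0.6321, 0.2752, 0.0678]
ee_rot: [[0.113, 0.994, 0.0], [0.994, -0.113, 0.001], [0.001, 0.0, -1.0]]
contact_force: [0.1, 3.1, 1.7]
grip_width: 0.426
finger_force: 59.1
```

```bash
python3 st.py
```

```text
20.2 tcp [0.6321 0.2752 0.0678] j [-0.9504  0.7643  0.6898  1.666  -0.5838  0.9268 -0.1496] F [0.0721 3.1366 1.727 ] tq [ 0.7455 -0.125  -0.093 ] w 37.46664235470462 ff 59.09302254782233 yhead -6.506977426648236 eff7 -0.4825235903263092
```

>>> carry_out(
  targets=[0,0,0.002,0,0,0.08,1,0,0,0.004,0,0,0.16,1,0,0,0.004,0,0,0.16,1],
)

```text
time_s: 20.58
tcp_pos: [0.6322, 0.2751, 0.0675]
ee_rot: [[0.346, 0.938, 0.001], [0.938, -0.346, 0.001], [0.001, 0.0, -1.0]]
contact_force: [1.3, 4.1, 2.0]
grip_width: 0.427
finger_force: 59.1
```

```bash
python3 st.py
```

```text
20.575 tcp [0.6322 0.2751 0.0675] j [-0.9833  0.7868  0.7481  1.6683 -0.6369  0.9449 -0.3477] F [1.2771 4.0635 1.9795] tq [ 0.8911 -0.2106 -0.0656] w 37.58064987212661 ff 59.10504617684637 yhead -20.221296758273294 eff7 -0.4800700396299362
```

>>> carry_out(
  targets=[0,0,0.002,0,0,0.08,1,0,0,0.004,0,0,0.16,1,0,0,0.004,0,0,0.16,1],
)

```text
time_s: 20.95
tcp_pos: [0.6322, 0.275, 0.0672]
ee_rot: [[0.558, 0.83, 0.001], [0.83, -0.558, 0.0], [0.001, 0.0, -1.0]]
contact_force: [1.7, 4.2, 2.4]
grip_width: 0.426
finger_force: 59.1
```

```bash
python3 st.py
```

```text
20.95 tcp [0.6322 0.275  0.0672] j [-1.0144  0.8113  0.8054  1.6704 -0.6892  0.9654 -0.5467] F [1.6889 4.188  2.3691] tq [ 0.9756 -0.2492  0.2209] w 37.48197788335167 ff 59.1228074580431 yhead -33.91930462233219 eff7 -0.7381258718669415
```

>>> carry_out(
  targets=[0,0,0,0,0,0.06,1,0,0,0,0,0,0.13,1,0,0,0,0,0,0.13,1],
)

```text
time_s: 21.32
tcp_pos: [0.6323, 0.275, 0.0672]
ee_rot: [[0.708, 0.706, 0.001], [0.706, -0.708, 0.0], [0.001, 0.0, -1.0]]
contact_force: [2.4, 5.1, 1.1]
grip_width: 0.422
finger_force: 59.1
```

```bash
python3 st.py
```

```text
21.325 tcp [0.6323 0.275  0.0672] j [-1.0381  0.8322  0.8509  1.672  -0.7309  0.984  -0.7097] F [2.365  5.1255 1.1473] tq [ 0.9811 -0.4385  0.5665] w 37.17726091207722 ff 59.05825191177428 yhead -45.06714493707334 eff7 -1.0366467386484146
```

>>> carry_out(
  targets=[0,0,0,0,0,0.04,1,0,0,0,0,0,0.04,1,0,0,0,0,0,0.04,1],
)

```text
time_s: 21.7
tcp_pos: [0.6323, 0.2749, 0.0672]
ee_rot: [[0.749, 0.663, 0.001], [0.663, -0.749, 0.001], [0.001, 0.0, -1.0]]
contact_force: [3.2, 4.2, 0.3]
grip_width: 0.421
finger_force: 59.0
```

```bash
python3 st.py
```

```text
21.7 tcp [0.6323 0.2749 0.0672] j [-1.0448  0.8387  0.8643  1.6726 -0.7436  0.9898 -0.76  ] F [3.1765 4.1537 0.2771] tq [ 0.9562 -0.5005  0.7301] w 37.04058643507062 ff 59.01483097113669 yhead -48.49863522090051 eff7 -0.7477401383221149
```

>>> carry_out(
  targets=[0,0,0,0,0,0,0.5,0,0,0,0,0,0,0,0,0,0,0,0,0,0,0,0,0,0,0,0,0,0,0,0,0,0,0,0,0,0,-0.5,0,0,0,0,0,0,-1,0,0,0,0,0,0,-1,0,0,0,0],
)

```text
time_s: 22.7
tcp_pos: [0.634, 0.2746, 0.1504]
ee_rot: [[0.753, 0.658, 0.005], [0.658, -0.753, 0.002], [0.005, 0.002, -1.0]]
contact_force: [0.3, 0.2, 0.2]
grip_width: 1.002
finger_force: 0.0
```

>>> carry_out(
  targets=[-0.3,0.37,-0.1,0,0,0,0,-0.58,0.73,-0.2,0,0,0,0,-0.58,0.73,-0.2,0,0,0,0],
)

```text
time_s: 23.08
tcp_pos: [0.6355, 0.1958, 0.1632]
ee_rot: [[0.757, 0.653, 0.0], [0.653, -0.757, -0.001], [-0.001, 0.001, -1.0]]
contact_force: [0.4, 0.3, 0.2]
grip_width: 1.0
finger_force: 0.0
```

>>> carry_out(
  targets=[-0.3,0.37,0,0,0,0,0,-0.58,0.73,0,0,0,0,0,-0.58,0.73,0,0,0,0,0],
)

```text
time_s: 23.45
tcp_pos: [0.6384, 0.1227, 0.1625]
ee_rot: [[0.756, 0.654, -0.001], [0.654, -0.756, -0.001], [-0.001, 0.0, -1.0]]
contact_force: [0.0, 0.6, -0.3]
grip_width: 1.001
finger_force: 0.0
```

>>> carry_out(
  targets=[-0.3,0.37,0,0,0,-0.12,0,-0.58,0.73,0,0,0,-0.24,0,-0.58,0.73,0,0,0,-0.36,0,-0.58,0.73,0,0,0,-0.48,0,-0.58,0.73,0,0,0,-0.6,0,-0.58,0.73,0,0,0,-0.72,0,-0.58,0.73,0,0,0,-0.84,0,-0.58,0.73,0,0,0,-0.96,0,-0.58,0.73,0,0,0,-1,0,-0.58,0.73,0,0,0,-1,0],
)

```text
time_s: 24.7
tcp_pos: [0.6421, 0.053, 0.1623]
ee_rot: [[-0.604, 0.797, -0.001], [0.797, 0.604, 0.001], [0.001, -0.0, -1.0]]
contact_force: [0.2, 0.9, 0.5]
grip_width: 0.998
finger_force: 0.0
```

>>> carry_out(
  targets=[0,0,0,0,0,-0.12,0,0,0,0,0,0,-0.24,0,0,0,0,0,0,-0.36,0,0,0,0,0,0,-0.36,0],
)

```text
time_s: 25.2
tcp_pos: [0.6422, 0.052, 0.1626]
ee_rot: [[-0.927, 0.376, -0.001], [0.376, 0.927, 0.001], [0.001, 0.001, -1.0]]
contact_force: [-0.6, 0.1, 0.0]
grip_width: 1.0
finger_force: 0.0
```

```bash
python3 st.py; python3 nut.py w5|grep -v tq
```

```text
25.2 tcp [0.6422 0.052  0.1626] j [-0.4936  0.5094  0.4407  1.7089 -0.2541  0.9805  1.2257] F [-0.5583  0.1275  0.0451] tq [0.0227 0.0207 0.0039] w 88.02302199553043 ff 0.0 yhead 67.9029390661398 eff7 0.8853369019925594
mid [0.6275 0.2752 0.0652] 0.57 [525.8409  96.875 ]
cut 0.89 525.6279581728123 102.00110071546506 501 559 72 129
cut 0.77 282.4162679425837 215.87464114832537 258 307 194 241
```

```bash
python3 nred.py w5 282.4 215.9; python3 red.py w5 282 216 >/dev/null
```

```text
centre [0.6441 0.0543 0.074 ] red [0.6327 0.0455 0.083 ] area 43 dist 0.014424229565866092 ang -142.2817946050534 yhead 67.82690305253337 cw turn to nearest grip deg -29.89130234241324 then every 60; j7 1.225117880407592
shift shares [-0.009  0.042  1.159] heading now 2.755 turn rad 0 share 0.0
```

View pics/w5c.png

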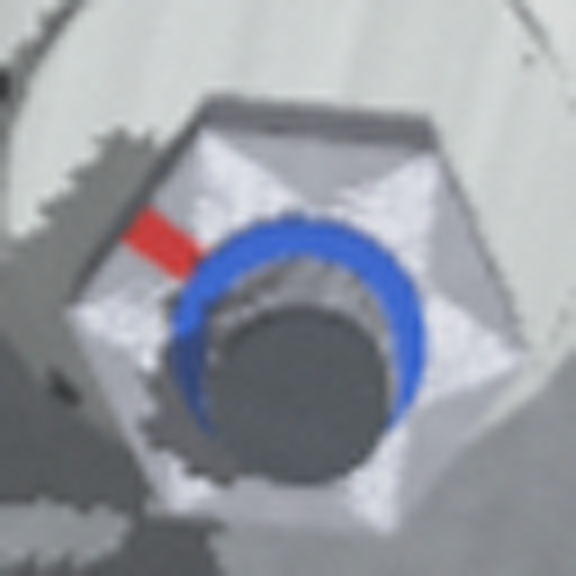

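Red mark at crop (165,245) on the upper-left flat. Its flat normal is near −145°, so I turn about 27° counter-clockwise to square the jaws.

>>> carry_out(
  targets=[-0.01,0.04,0,0,0,-0.12,0,-0.01,0.04,0.1,0,0,-0.24,0,-0.01,0.04,0.3,0,0,-0.315,0,-0.01,0.04,0.7,0,0,-0.315,0,-0.01,0.04,0.7,0,0,-0.315,0],
)

```text
time_s: 25.98
tcp_pos: [0.6422, 0.0537, 0.1047]
ee_rot: [[-0.996, -0.087, -0.005], [-0.087, 0.996, -0.001], [0.005, -0.001, -1.0]]
contact_force: [-0.1, -0.0, 0.1]
grip_width: 1.003
finger_force: 0.0
```

>>> carry_out(
  targets=[0,0,0.22,0,0,0,0,0,0,0.45,0,0,0,0,0,0,0.45,0,0,0,0],
)

```text
time_s: 26.35
tcp_pos: [0.6429, 0.0536, 0.0693]
ee_rot: [[-0.996, -0.088, -0.003], [-0.088, 0.996, -0.001], [0.003, -0.0, -1.0]]
contact_force: [0.3, -0.4, 0.1]
grip_width: 0.998
finger_force: 0.0
```

>>> carry_out(
  targets=[0,0,0,0,0,0,0.5,0,0,0,0,0,0,1,0,0,0,0,0,0,1,0,0,0,0,0,0,1,0,0,0,0,0,0,1,0,0,0,0,0,0,1,0,0,0,0,0,0,1],
  squeeze=50,
)

```text
time_s: 27.22
tcp_pos: [0.6443, 0.0534, 0.0711]
ee_rot: [[-0.996, -0.088, 0.0], [-0.088, 0.996, -0.0], [-0.0, -0.0, -1.0]]
contact_force: [-0.7, -2.0, 1.1]
grip_width: 0.43
finger_force: 49.7
```

```bash
python3 st.py
```

```text
27.225 tcp [0.6443 0.0534 0.0711] j [-0.387   0.6061  0.2899  1.7578 -0.2264  0.8104  1.6702] F [-0.6903 -1.9509  1.0661] tq [-0.1672  0.0059 -0.0079] w 37.82189728470304 ff 49.71011320129037 yhead 95.07304404746041 eff7 -0.017288977978751063
```

>>> carry_out(
  targets=[0,0,0.003,0,0,0.12,1,0,0,0.006,0,0,0.24,1,0,0,0.009,0,0,0.36,1,0,0,0.012,0,0,0.48,1,0,0,0.015,0,0,0.6,1,0,0,0.018,0,0,0.72,1,0,0,0.021,0,0,0.84,1,0,0,0.024,0,0,0.96,1,0,0,0.024,0,0,1,1,0,0,0.024,0,0,1,1],
  squeeze=60,
)

```text
time_s: 28.48
tcp_pos: [0.6455, 0.0547, 0.0693]
ee_rot: [[-0.16, 0.987, 0.002], [0.987, 0.16, 0.001], [0.0, 0.002, -1.0]]
contact_force: [3.4, 2.0, -1.4]
grip_width: 0.427
finger_force: 59.7
```

>>> carry_out(
  targets=[0,0,0.003,0,0,0.1,1,0,0,0.006,0,0,0.2,1,0,0,0.008,0,0,0.3,1,0,0,0.01,0,0,0.4,1,0,0,0.012,0,0,0.5,1,0,0,0.012,0,0,0.5,1,0,0,0.012,0,0,0.5,1],
)

```text
time_s: 29.35
tcp_pos: [0.6463, 0.0544, 0.0685]
ee_rot: [[0.555, 0.832, 0.004], [0.832, -0.555, 0.0], [0.003, 0.003, -1.0]]
contact_force: [6.3, 0.1, -2.8]
grip_width: 0.426
finger_force: 59.8
```

```bash
python3 st.py
```

```text
29.35 tcp [0.6463 0.0544 0.0685] j [-0.7522  0.7743  0.8589  1.7819 -0.7227  0.9281 -0.1649] F [ 6.257   0.1206 -2.8041] tq [ 0.1866 -1.4991 -0.0253] w 37.46035312451735 ff 59.75618977099657 yhead -33.703234215388704 eff7 0.025572110898792744
```

>>> carry_out(
  targets=[0,0,0.002,0,0,0.08,1,0,0,0.004,0,0,0.16,1,0,0,0.004,0,0,0.16,1],
)

```text
time_s: 29.72
tcp_pos: [0.6466, 0.0542, 0.0681]
ee_rot: [[0.738, 0.675, 0.004], [0.675, -0.738, -0.0], [0.003, 0.003, -1.0]]
contact_force: [7.0, 1.8, -2.5]
grip_width: 0.423
finger_force: 59.8
```

```bash
python3 st.py
```

```text
29.725 tcp [0.6466 0.0542 0.0681] j [-0.7818  0.8043  0.9156  1.7836 -0.7753  0.9534 -0.3642] F [ 6.9983  1.7606 -2.5005] tq [ 0.1477 -1.6685 -0.0259] w 37.26375738603774 ff 59.76966021582484 yhead -47.53451211353978 eff7 -0.38017996586859226
```

>>> carry_out(
  targets=[0,0,0.002,0,0,0.08,1,0,0,0.004,0,0,0.16,1,0,0,0.004,0,0,0.16,1],
)

```text
time_s: 30.1
tcp_pos: [0.6467, 0.0539, 0.0679]
ee_rot: [[0.877, 0.48, 0.005], [0.48, -0.877, -0.001], [0.004, 0.003, -1.0]]
contact_force: [9.1, 0.2, -3.9]
grip_width: 0.427
finger_force: 59.8
```

```bash
python3 st.py
```

```text
30.1 tcp [0.6467 0.0539 0.0679] j [-0.8085  0.8356  0.9698  1.7852 -0.8263  0.9809 -0.5644] F [ 9.1428  0.2475 -3.9483] tq [ 0.0347 -1.7049 -0.0081] w 37.543760507857385 ff 59.78075411170721 yhead -61.2966442006372 eff7 -0.3832766879349947
```

>>> carry_out(
  targets=[0.01,0.005,0.002,0,0,0.08,1,0.02,0.01,0.004,0,0,0.16,1,0.02,0.01,0.004,0,0,0.16,1],
)

```text
time_s: 30.48
tcp_pos: [0.6469, 0.0536, 0.0674]
ee_rot: [[0.966, 0.259, 0.002], [0.259, -0.966, -0.0], [0.001, 0.001, -1.0]]
contact_force: [3.5, -0.1, 0.0]
grip_width: 0.424
finger_force: 59.8
```

```bash
python3 st.py
```

```text
30.475 tcp [0.6469 0.0536 0.0674] j [-0.8303  0.87    1.0212  1.7836 -0.8741  1.0147 -0.7663] F [ 3.5496 -0.1056  0.043 ] tq [-0.0347 -0.8909  0.0152] w 37.303526317130064 ff 59.75335752591491 yhead -74.96576277558096 eff7 -0.5147705040872097
```

>>> carry_out(
  targets=[0,0,0.002,0,0,0.08,1,0,0,0.004,0,0,0.16,1,0,0,0.004,0,0,0.16,1],
)

```text
time_s: 30.85
tcp_pos: [0.6469, 0.0533, 0.0671]
ee_rot: [[1.0, 0.023, 0.002], [0.023, -1.0, -0.001], [0.002, 0.001, -1.0]]
contact_force: [6.1, -0.6, 0.6]
grip_width: 0.424
finger_force: 59.8
```

```bash
python3 st.py
```

```text
30.85 tcp [0.6469 0.0533 0.0671] j [-0.8513  0.9035  1.0706  1.7853 -0.9207  1.0454 -0.9706] F [ 6.0915 -0.6144  0.554 ] tq [-0.2753 -1.0479 -0.0337] w 37.32221078374662 ff 59.764932710677385 yhead -88.69807773323038 eff7 -0.4517059866338968
```

>>> carry_out(
  targets=[0.005,0,0.002,0,0,0.08,1,0.01,0,0.004,0,0,0.16,1,0.01,0,0.004,0,0,0.16,1],
)

```text
time_s: 31.22
tcp_pos: [0.6469, 0.053, 0.0667]
ee_rot: [[0.977, -0.215, 0.0], [-0.215, -0.977, -0.001], [0.001, 0.001, -1.0]]
contact_force: [3.0, -2.7, 0.8]
grip_width: 0.426
finger_force: 59.7
```

```bash
python3 st.py
```

```text
31.225 tcp [0.6469 0.053  0.0667] j [-0.8686  0.9385  1.1173  1.7852 -0.9644  1.0796 -1.1778] F [ 3.0342 -2.7018  0.8139] tq [-0.4634 -0.5333 -0.0293] w 37.5300458603295 ff 59.74745040759444 yhead -102.40799925513011 eff7 -0.5144133791327477
```

>>> carry_out(
  targets=[0,0,0.002,0,0,0.08,1,0,0,0.004,0,0,0.16,1,0,0,0.004,0,0,0.16,1],
)

```text
time_s: 31.6
tcp_pos: [0.6468, 0.0528, 0.0664]
ee_rot: [[0.898, -0.44, 0.0], [-0.44, -0.898, -0.001], [0.001, 0.001, -1.0]]
contact_force: [3.1, -3.3, 0.9]
grip_width: 0.426
finger_force: 59.7
```

```bash
python3 st.py
```

```text
31.6 tcp [0.6468 0.0528 0.0664] j [-0.8844  0.973   1.1616  1.7864 -1.0058  1.1125 -1.387 ] F [ 3.1371 -3.3074  0.906 ] tq [-0.7905 -0.4695  0.1822] w 37.478886496082644 ff 59.66860558837652 yhead -116.09235232260752 eff7 -0.7538166269659996
```

>>> carry_out(
  targets=[0,0,0,0,0,0.08,1,0,0,0,0,0,0.16,1,0,0,0,0,0,0.16,1],
)

```text
time_s: 31.98
tcp_pos: [0.6466, 0.0525, 0.0664]
ee_rot: [[0.768, -0.64, -0.0], [-0.64, -0.768, -0.002], [0.001, 0.002, -1.0]]
contact_force: [1.9, -5.2, 3.2]
grip_width: 0.422
finger_force: 59.6
```

```bash
python3 st.py
```

```text
31.975 tcp [0.6466 0.0525 0.0664] j [-0.8978  1.0071  1.2037  1.7872 -1.0442  1.1463 -1.5999] F [ 1.886  -5.2108  3.2091] tq [-1.0481 -0.2417  0.6675] w 37.17689448061372 ff 59.57771709188819 yhead -129.82512925774378 eff7 -1.1649385839700699
```

Third nut locked at 0.67 N m. Now I release, move over to the console and measure the keys.

>>> carry_out(
  targets=[0,0,0,0,0,0,0.5,0,0,0,0,0,0,0,0,0,0,0,0,0,0,0,0,0,0,0,0,0,0,0,0,0,0,0,0,0,0,-0.5,0,0,0,0,0,0,-1,0,0,0,0,0,0,-1,0,0,0,0],
)

```text
time_s: 32.98
tcp_pos: [0.6484, 0.0531, 0.1493]
ee_rot: [[0.765, -0.644, 0.005], [-0.644, -0.765, 0.0], [0.004, -0.003, -1.0]]
contact_force: [0.4, 0.4, -1.5]
grip_width: 1.0
finger_force: 0.0
```

>>> carry_out(
  targets=[0.25,0.42,-0.1,0,0,0,0,0.49,0.85,-0.2,0,0,0,0,0.49,0.85,-0.2,0,0,0,0],
)

```text
time_s: 33.35
tcp_pos: [0.6317, -0.0272, 0.1624]
ee_rot: [[0.761, -0.649, 0.0], [-0.649, -0.761, -0.001], [0.0, 0.0, -1.0]]
contact_force: [-0.2, 0.9, 0.8]
grip_width: 1.002
finger_force: 0.0
```

>>> carry_out(
  targets=[0.25,0.42,0,0,0,0,0,0.49,0.85,0,0,0,0,0,0.49,0.85,0,0,0,0,0],
)

```text
time_s: 33.72
tcp_pos: [0.6179, -0.1032, 0.1617]
ee_rot: [[0.762, -0.648, -0.001], [-0.648, -0.762, -0.0], [-0.0, 0.001, -1.0]]
contact_force: [0.1, 0.7, 0.6]
grip_width: 1.003
finger_force: 0.0
```

>>> carry_out(
  targets=[0.25,0.42,0,0,0,-0.12,0.5,0.49,0.85,0,0,0,-0.24,1,0.49,0.85,0,0,0,-0.36,1,0.49,0.85,0,0,0,-0.48,1,0.49,0.85,0,0,0,-0.6,1,0.49,0.85,0,0,0,-0.72,1,0.49,0.85,0,0,0,-0.84,1,0.49,0.85,0,0,0,-0.96,1,0.49,0.85,0,0,0,-1,1,0.49,0.85,0,0,0,-1,1],
  squeeze=20,
)

```text
time_s: 34.98
tcp_pos: [0.6059, -0.1762, 0.1615]
ee_rot: [[0.696, 0.719, -0.001], [0.719, -0.696, 0.001], [0.001, -0.001, -1.0]]
contact_force: [-0.1, -0.7, -0.5]
grip_width: 0.004
finger_force: 0.0
```

```bash
python3 st.py; cat > keys.py <<'E'
from h import *
np.set_printoptions(precision=4,suppress=True)
W=snapshot("wrist");S=snapshot("scene");save(W,"k1",f=1.4);save(S,"s2",f=1.4)
for k in "white","green","blue":
  for n,s in(("w",W),("s",S)):
    for d in pinpoint(s,f"key_{k}_top")[:2]: print(k,n,np.array(d["location"]),round(d["confidence"],2),proj(s,d["location"])[0])
E
python3 keys.py
```

```text
34.975 tcp [ 0.6059 -0.1762  0.1615] j [-0.451   0.6363  0.9376  1.7627 -0.5862  1.0501 -0.0695] F [-0.1019 -0.7119 -0.4711] tq [-0.0597  0.1135 -0.0037] w 0.34547413202885546 ff 0.0 yhead -44.0687948716705 eff7 0.29837725684046745
white w [ 0.6094 -0.1815  0.0556] 0.63 [286.6253 212.2046]
white s [ 0.6075 -0.1797  0.0591] 0.67 [248.6405 275.5103]
green w [ 0.5923 -0.1127  0.0584] 0.59 [219.2428 172.2708]
green s [ 0.6013 -0.1151  0.0551] 0.59 [268.107  260.0644]
green s [ 0.62   -0.1803 -0.0008] 0.58 [252.6679 291.9532]
blue w [ 0.6186 -0.24    0.0579] 0.84 [336.038  248.8899]
blue s [ 0.6143 -0.239   0.0521] 0.43 [230.1299 293.3865]
```

View pics/k1.png

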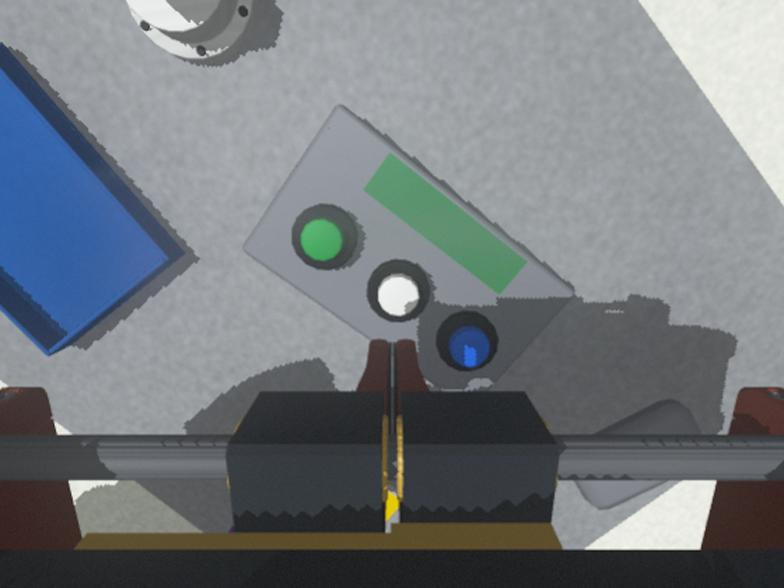

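Keys appear at (321,240) green, (398,296) white and (469,346) blue. Triangulate against the scene view:

```bash
python3 - <<'E'
from h import *
np.set_printoptions(precision=4,suppress=True)
W=snapshot("wrist");S=snapshot("scene")
for k,u,v in(("g",(321,240),(373,366)),("w",(398,296),(348.5,389)),("b",(469,346),(323,413))):
    u=np.array(u)/1.4;v=np.array(v)/1.4
    print(k,tri([(W,u),(S,v)]),atz(W,u,.053),atz(S,v,.053)); P=atz(W,u,.053);plan([P[0],P[1],.075])
E
```

```text
g [ 0.598  -0.1194  0.0501] [ 0.5976 -0.1202  0.053 ] [ 0.6006 -0.1199  0.053 ]
shift shares [ 0.452 -0.573  1.089] heading now 0.8 turn rad 0 share 0.0
w [ 0.6084 -0.1814  0.0525] [ 0.6073 -0.1821  0.053 ] [ 0.6099 -0.181   0.053 ]
shift shares [-0.018  0.052  1.089] heading now 0.8 turn rad 0 share 0.0
b [ 0.6187 -0.2413  0.0542] [ 0.6177 -0.2423  0.053 ] [ 0.619  -0.2406  0.053 ]
shift shares [-0.468  0.67   1.089] heading now 0.8 turn rad 0 share 0.0
```

>>> carry_out(
  targets=[-0.02,0.05,0.4,0,0,0,1,-0.02,0.05,0.8,0,0,0,1,-0.02,0.05,0.8,0,0,0,1],
)

```text
time_s: 35.85
tcp_pos: [0.6056, -0.1814, 0.0962]
ee_rot: [[0.697, 0.717, -0.004], [0.717, -0.697, 0.001], [-0.002, -0.004, -1.0]]
contact_force: [-1.3, 0.6, 0.7]
grip_width: 0.004
finger_force: 0.0
```

>>> carry_out(
  targets=[0,0,0.14,0,0,0,1,0,0,0.28,0,0,0,1,0,0,0.28,0,0,0,1],
)

```text
time_s: 36.22
tcp_pos: [0.6069, -0.1817, 0.0753]
ee_rot: [[0.696, 0.718, -0.001], [0.718, -0.696, 0.0], [-0.0, -0.001, -1.0]]
contact_force: [-0.5, 0.8, -0.1]
grip_width: -0.001
finger_force: 0.0
```

>>> carry_out(
  targets=[0,0,0.04,0,0,0,1,0,0,0.08,0,0,0,1,0,0,0.11,0,0,0,1,0,0,0.14,0,0,0,1,0,0,0.14,0,0,0,1,0,0,0.14,0,0,0,1],
)

```text
time_s: 36.98
tcp_pos: [0.6072, -0.1821, 0.0647]
ee_rot: [[0.697, 0.718, 0.0], [0.718, -0.697, -0.0], [0.0, 0.0, -1.0]]
contact_force: [0.7, 0.1, -0.1]
grip_width: 0.007
finger_force: 0.0
```

>>> carry_out(
  targets=[0,0,0.025,0,0,0,1,0,0,0.05,0,0,0,1,0,0,0.05,0,0,0,1],
)

```text
time_s: 37.35
tcp_pos: [0.607, -0.182, 0.0604]
ee_rot: [[0.697, 0.718, -0.0], [0.718, -0.697, 0.0], [-0.0, -0.0, -1.0]]
contact_force: [0.2, -1.0, 0.5]
grip_width: 0.001
finger_force: 0.0
```

```bash
python3 st.py; python3 keys.py >/dev/null
```

```text
37.35 tcp [ 0.607  -0.182   0.0604] j [-0.368   0.7524  0.8242  1.8187 -0.7013  0.8908  0.0179] F [ 0.1589 -1.0043  0.4621] tq [-0.0203  0.0687 -0.0281] w 0.08493323242822054 ff 0.0 yhead -44.14917424320518 eff7 0.009657798218540847
```

View pics/k1.png

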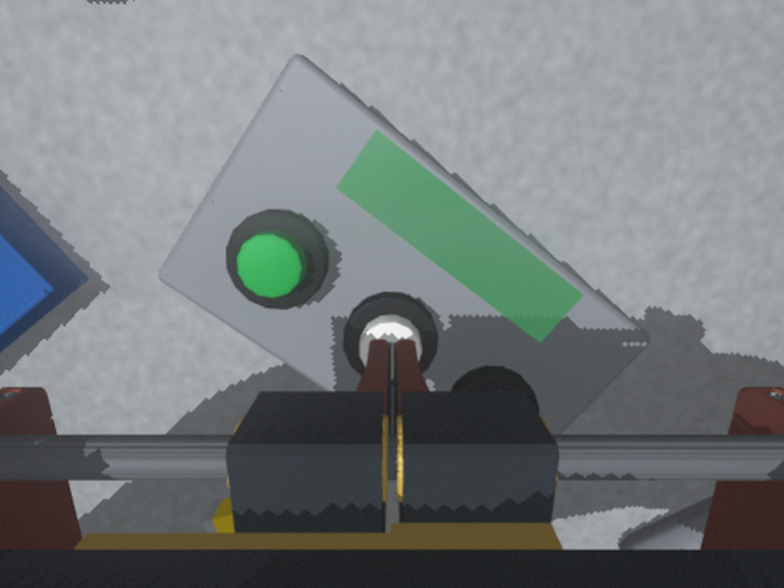

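No contact felt yet at TCP z 0.060, with the fingers over the white key at about (390,345). I go lower in small steps, watching the force.

>>> carry_out(
  targets=[0,0,0.02,0,0,0,1,0,0,0.03,0,0,0,1,0,0,0.03,0,0,0,1],
)

```text
time_s: 38.12
tcp_pos: [0.607, -0.182, 0.058]
ee_rot: [[0.697, 0.718, -0.0], [0.718, -0.697, 0.0], [-0.0, -0.0, -1.0]]
contact_force: [-0.0, -0.4, 0.4]
grip_width: 0.007
finger_force: 0.0
```

>>> carry_out(
  targets=[0,0,0.02,0,0,0,1,0,0,0.03,0,0,0,1,0,0,0.03,0,0,0,1],
)

```text
time_s: 38.5
tcp_pos: [0.607, -0.182, 0.0557]
ee_rot: [[0.697, 0.717, -0.0], [0.717, -0.697, 0.0], [-0.0, -0.0, -1.0]]
contact_force: [-0.9, 0.1, -0.3]
grip_width: 0.004
finger_force: 0.0
```

```bash
python3 - <<'E'
from h import *
np.set_printoptions(precision=4,suppress=True)
W=snapshot("wrist");st=state();R=st["ee_rot"];p=st["tcp_pos"]
save(W,"k2",(200,180,360,300),5)
for x in(0,.01):
  for z in(-.01,0,.01,.017): print(x,z,proj(W,p+R@[x,0,z])[0]*1.4)
print(proj(W,[.6075,-.182,.047])*1.4, [pinpoint(W,"key_white_top")[:1]])
E
```

```text
0 -0.01 [391.5498 370.8844]
0 0 [391.583  360.6501]
0 0.01 [391.6129 351.4506]
0 0.017 [391.632  345.5455]
0.01 -0.01 [391.5485 347.6772]
0.01 0 [391.5822 338.5428]
0.01 0.01 [391.6125 330.3451]
0.01 0.017 [391.632  325.0896]
[[392.2115 351.9319]] [[{'location': [0.607, -0.1831, 0.0566], 'confidence': 0.75}]]
```

View pics/k2.png

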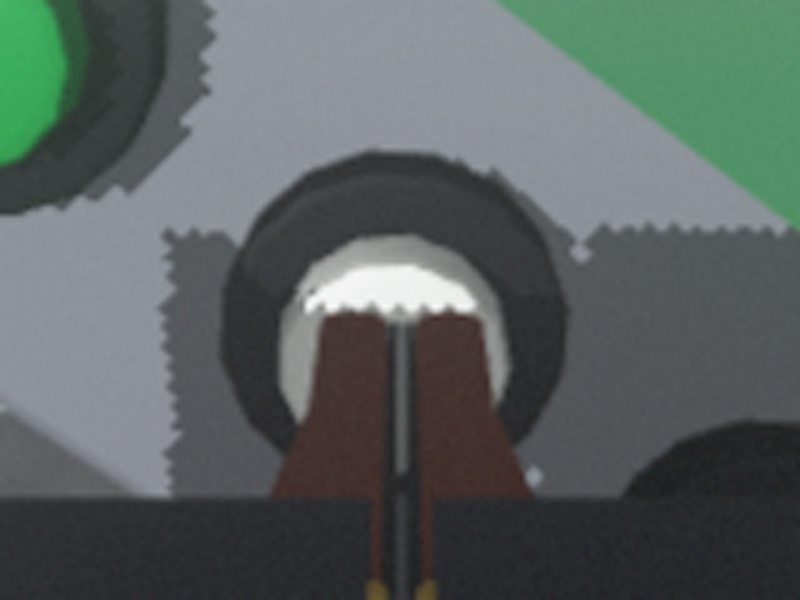

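The white key still looks up under the fingertips, so the tips are above it. I keep going in small steps.

>>> carry_out(
  targets=[0,0,0.02,0,0,0,1,0,0,0.03,0,0,0,1,0,0,0.03,0,0,0,1],
)

```text
time_s: 38.98
tcp_pos: [0.6071, -0.182, 0.0533]
ee_rot: [[0.697, 0.718, -0.0], [0.718, -0.697, 0.0], [-0.0, -0.0, -1.0]]
contact_force: [0.8, -0.2, -0.1]
grip_width: 0.011
finger_force: 0.0
```

>>> carry_out(
  targets=[0,0,0.02,0,0,0,1,0,0,0.03,0,0,0,1,0,0,0.03,0,0,0,1],
)

```text
time_s: 39.35
tcp_pos: [0.6072, -0.1821, 0.0511]
ee_rot: [[0.697, 0.718, 0.0], [0.718, -0.697, -0.0], [0.0, 0.0, -1.0]]
contact_force: [-1.2, 0.2, 2.3]
grip_width: 0.003
finger_force: 1.0
```

>>> carry_out(
  targets=[0,0,0.025,0,0,0,1,0,0,0.05,0,0,0,1,0,0,0.065,0,0,0,1,0,0,0.065,0,0,0,1],
)

```text
time_s: 39.85
tcp_pos: [0.6073, -0.1821, 0.0463]
ee_rot: [[0.697, 0.718, 0.0], [0.718, -0.697, 0.0], [0.001, 0.0, -1.0]]
contact_force: [-1.8, 1.3, 7.5]
grip_width: 0.006
finger_force: 4.0
```

```bash
python3 st.py
```

```text
39.85 tcp [ 0.6073 -0.1821  0.0463] j [-0.3567  0.7692  0.807   1.8238 -0.7186  0.8689  0.0302] F [-1.8054  1.2619  7.5297] tq [0.1447 0.5256 0.0213] w 0.4989242066208921 ff 3.995802055578679 yhead -44.151221673553614 eff7 0.0034503545612096786
```

White is bottomed (7.5 N at 6 mm travel). Next green, to the same depth.

>>> carry_out(
  targets=[0,0,-0.25,0,0,0,1,0,0,-0.5,0,0,0,1,0.24,-0.31,-0.5,0,0,0,1,0.47,-0.625,-0.5,0,0,0,1,0.47,-0.625,-0.5,0,0,0,1,0.47,-0.625,-0.5,0,0,0,1],
)

```text
time_s: 40.6
tcp_pos: [0.5977, -0.1209, 0.0867]
ee_rot: [[0.697, 0.717, 0.001], [0.717, -0.697, -0.001], [0.0, 0.001, -1.0]]
contact_force: [-0.1, -1.0, 0.1]
grip_width: 0.008
finger_force: 0.0
```

>>> carry_out(
  targets=[0,0,0.2,0,0,0,1,0,0,0.35,0,0,0,1,0,0,0.4,0,0,0,1,0,0,0.45,0,0,0,1,0,0,0.49,0,0,0,1,0,0,0.5,0,0,0,1,0,0,0.5,0,0,0,1],
)

```text
time_s: 41.48
tcp_pos: [0.5969, -0.1206, 0.0463]
ee_rot: [[0.697, 0.717, -0.001], [0.717, -0.697, 0.0], [-0.0, -0.001, -1.0]]
contact_force: [-4.8, 0.6, 7.3]
grip_width: 0.005
finger_force: 3.7
```

Green bottomed. Now blue: raise, shift (−0.92, 1.24) over two calls, then down.

>>> carry_out(
  targets=[0,0,-0.25,0,0,0,1,0,0,-0.5,0,0,0,1,-0.23,0.31,-0.5,0,0,0,1,-0.46,0.62,-0.5,0,0,0,1,-0.46,0.62,-0.5,0,0,0,1],
)

```text
time_s: 42.1
tcp_pos: [0.6079, -0.1842, 0.0877]
ee_rot: [[0.699, 0.715, 0.002], [0.715, -0.699, -0.002], [0.0, 0.003, -1.0]]
contact_force: [0.0, -0.0, -0.0]
grip_width: 0.008
finger_force: 0.0
```

>>> carry_out(
  targets=[-0.23,0.31,0,0,0,0,1,-0.46,0.62,0,0,0,0,1,-0.46,0.62,0,0,0,0,1,-0.46,0.62,0,0,0,0,1],
)

```text
time_s: 42.6
tcp_pos: [0.6178, -0.2403, 0.0859]
ee_rot: [[0.696, 0.718, 0.0], [0.718, -0.696, 0.001], [0.001, -0.001, -1.0]]
contact_force: [-0.6, -0.0, 0.2]
grip_width: 0.005
finger_force: 0.0
```

>>> carry_out(
  targets=[0,0,0.2,0,0,0,1,0,0,0.35,0,0,0,1,0,0,0.4,0,0,0,1,0,0,0.45,0,0,0,1,0,0,0.49,0,0,0,1,0,0,0.5,0,0,0,1,0,0,0.5,0,0,0,1],
)

```text
time_s: 43.48
tcp_pos: [0.6171, -0.2417, 0.0464]
ee_rot: [[0.696, 0.718, -0.0], [0.718, -0.696, 0.001], [0.001, -0.001, -1.0]]
contact_force: [-3.0, 3.9, 8.2]
grip_width: 0.004
finger_force: 3.5
```

>>> carry_out(
  targets=[0,0,-0.5,0,0,0,1,0,0,-1,0,0,0,1,0,0,-1,0,0,0,1],
)

```text
time_s: 43.85
tcp_pos: [0.6194, -0.244, 0.1292]
ee_rot: [[0.697, 0.717, 0.006], [0.717, -0.697, -0.003], [0.002, 0.006, -1.0]]
contact_force: [0.4, -0.4, -0.8]
grip_width: 0.007
finger_force: 0.0
```

>>> carry_out(
  targets=[-0.3,-0.42,-0.2,0,0,0,0,-0.57,-0.84,-0.4,0,0,0,0,-0.57,-0.84,-0.4,0,0,0,0],
)

```text
time_s: 44.22
tcp_pos: [0.5351, -0.2282, 0.1579]
ee_rot: [[0.698, 0.716, 0.0], [0.716, -0.698, 0.001], [0.001, -0.001, -1.0]]
contact_force: [0.5, 0.4, -0.2]
grip_width: 0.306
finger_force: 0.0
```

>>> carry_out(
  targets=[-0.3,-0.42,0,0,0,0,0,-0.57,-0.84,0,0,0,0,0,-0.57,-0.84,0,0,0,0,0,-0.57,-0.84,0,0,0,0,0],
)

```text
time_s: 44.72
tcp_pos: [0.4589, -0.2139, 0.1577]
ee_rot: [[0.696, 0.718, 0.001], [0.718, -0.696, -0.001], [0.0, 0.001, -1.0]]
contact_force: [-0.4, 0.3, -1.2]
grip_width: 0.763
finger_force: 0.0
```

```bash
python3 st.py; cat > g.py <<'E'
from h import *
import sys
np.set_printoptions(precision=4,suppress=True)
s=state();R=s["ee_rot"];yh=np.degrees(np.arctan2(R[1,1],R[0,1]))
for cam_ in sys.argv[1:]:
    W=snapshot(cam_);save(W,"g_"+cam_,f=1.4)
    hsv=cv2.cvtColor(W["frame"],cv2.COLOR_RGB2HSV);m=cv2.inRange(hsv,(18,110,60),(32,255,255))
    k,l,st,ce=cv2.connectedComponentsWithStats(m)
    for i in range(1,k):
        if st[i,4]<25: continue
        P=np.array([atz(W,(x,y),.018)[:2] for y,x in zip(*np.where(l==i))])
        (c,(a,b),ang)=cv2.minAreaRect((P*1000).astype(np.float32))
        if a<b: ang+=90   # long axis heading
        print(cam_,"px",ce[i],"area",st[i,4],"c",np.array(c)/1000,"size",round(a,1),round(b,1),"long head",ang,"cw turn for y across:",(yh-(ang+90)+90)%180-90)
        plan([c[0]/1000,c[1]/1000,.10])
    for d in pinpoint(W,"gauge1"): print("pin",np.array(d["location"]),round(d["confidence"],2),proj(W,d["location"])[0])
E
python3 g.py wrist scene top
```

```text
44.725 tcp [ 0.4589 -0.2139  0.1577] j [-0.4971  0.4387  1.0422  2.0606 -0.484   0.9072  0.044 ] F [-0.3941  0.2673 -1.18  ] tq [-0.0431  0.1261 -0.0047] w 67.10896642892395 ff 0.0 yhead -44.08414135360028 eff7 0.001653164617891889
wrist px [307.2074 172.3655] area 1056 c [ 0.5002 -0.2109] size 22.6 48.3 long head 151.436767578125 cw turn for y across: 74.47909106827473
shift shares [0.386 0.341 0.723] heading now 0.802 turn rad 0 share 0.0
wrist px [330.4434 275.2461] area 512 c [ 0.4412 -0.3099] size 47.0 24.0 long head 52.38022232055664 cw turn for y across: -6.464363674156914
shift shares [-1.016  0.671  0.724] heading now 0.802 turn rad 0 share 0.0
wrist px [419.0686 327.5535] area 831 c [ 0.469  -0.4344] size 87.1 28.1 long head 59.046958923339844 cw turn for y across: -13.131100276940117
shift shares [-1.892  2.004  0.726] heading now 0.802 turn rad 0 share 0.0
wrist px [138.0124 336.0336] area 565 c [ 0.2347 -0.2098] size 80.6 25.7 long head 44.4478759765625 cw turn for y across: 1.4679826698372267
shift shares [-1.913 -2.054  0.72 ] heading now 0.802 turn rad 0 share 0.0
wri
[... 923 characters left out ...]
y across: 39.535167118079414
shift shares [-1.009  0.856  0.724] heading now 0.801 turn rad 0 share 0.0
pin [ 0.3811 -0.3931  0.0013] 0.74 [127.768  275.3765]
pin [ 0.3409 -0.2745  0.0004] 0.65 [161.7283 241.416 ]
pin [ 0.4481 -0.3197 -0.0026] 0.58 [167.2871 277.5809]
top px [389.3636 227.8889] area 99 c [ 0.4483 -0.3157] size 41.1 23.8 long head 8.514286994934082 cw turn for y across: 37.401571651465645
shift shares [-0.995  0.794  0.723] heading now 0.801 turn rad 0 share 0.0
pin [ 0.4533 -0.3207  0.0018] 0.64 [389.6008 226.2255]
pin [ 0.3379 -0.2727  0.0015] 0.55 [374.133 264.492]
pin [ 0.3796 -0.3901  0.0025] 0.54 [413.0055 250.9533]
pin [ 0.6488 -0.4258 -0.0015] 0.52 [421.877  164.0186]
```

View pics/g_wrist.png

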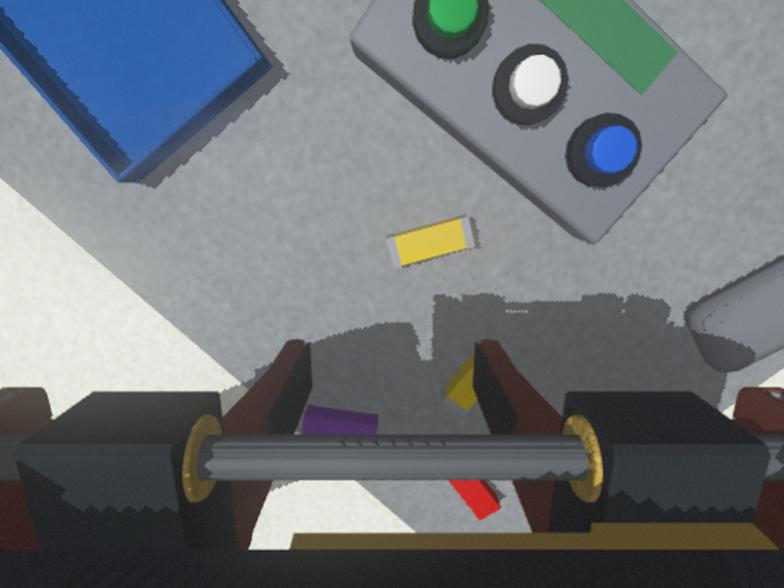

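Yellow block 1 was knocked to about (0.500, −0.211) and shows at (432,241). The second is at (462,383), partly behind a finger. Red (475,497) and purple (340,420) stay put. I go over block 1.

>>> carry_out(
  targets=[0.2,0.17,0,0,0,0.12,0.4,0.385,0.335,0,0,0,0.24,0.4,0.385,0.335,0,0,0,0.36,0.4,0.385,0.335,0.1,0,0,0.48,0.4,0.385,0.335,0.2,0,0,0.6,0.4,0.385,0.335,0.3,0,0,0.72,0.4,0.385,0.335,0.4,0,0,0.84,0.4,0.385,0.335,0.4,0,0,0.87,0.4,0.385,0.335,0.4,0,0,0.87,0.4],
)

```text
time_s: 46.15
tcp_pos: [0.4982, -0.2107, 0.1259]
ee_rot: [[0.877, -0.481, -0.0], [-0.481, -0.877, -0.001], [0.0, 0.001, -1.0]]
contact_force: [0.1, -0.6, 0.9]
grip_width: 0.603
finger_force: 0.0
```

```bash
python3 st.py; python3 g.py wrist | head -8
```

```text
46.15 tcp [ 0.4982 -0.2107  0.1259] j [-0.5744  0.7583  1.2678  2.0129 -0.8564  1.0513 -0.9633] F [ 0.1416 -0.6092  0.8756] tq [0.0896 0.151  0.013 ] w 53.02786763038425 ff 0.0 yhead -118.77118658335952 eff7 -0.2199640078470111
wrist px [405.0919 198.6478] area 1306 c [ 0.4524 -0.3167] size 50.6 23.9 long head 9.3682222366333 cw turn for y across: -38.13940881999281
shift shares [0.134 1.438 0.326] heading now -0.502 turn rad 0 share 0.0
wrist px [280.0719 207.3697] area 1155 c [ 0.4997 -0.2114] size 21.1 47.5 long head 150.68157958984375 cw turn for y across: 0.5472338267967416
shift shares [ 0.019 -0.001  0.326] heading now -0.502 turn rad 0 share 0.0
wrist px [169.3269 327.8672] area 670 c [ 0.4406 -0.0481] size 20.3 76.3 long head 140.68848037719727 cw turn for y across: 10.540333039443226
shift shares [-1.611 -1.434  0.325] heading now -0.502 turn rad 0 share 0.0
wrist px [390.4359 328.2327] area 679 c [ 0.3305 -0.2484] size 21.0 76.5 long head 160.39681243896484 cw turn for y across: -9.167999022324352
shift shares [-1.612  1.422  0.325] heading now -0.502 turn rad 0 share 0.0
```

>>> carry_out(
  targets=[0.02,0,0.4,0,0,0,0.4,0.02,0,0.8,0,0,0,0.4,0.02,0,0.8,0,0,0,0.4],
)

```text
time_s: 46.62
tcp_pos: [0.4985, -0.2106, 0.0608]
ee_rot: [[0.876, -0.483, -0.002], [-0.483, -0.876, 0.002], [-0.003, -0.0, -1.0]]
contact_force: [0.3, -0.3, 0.7]
grip_width: 0.601
finger_force: 0.0
```

>>> carry_out(
  targets=[0,0,0.3,0,0,0,0.4,0,0,0.5,0,0,0,0.4,0,0,0.66,0,0,0,0.4,0,0,0.66,0,0,0,0.4],
)

```text
time_s: 47.12
tcp_pos: [0.4992, -0.2112, 0.0087]
ee_rot: [[0.875, -0.483, -0.001], [-0.483, -0.875, 0.0], [-0.001, 0.0, -1.0]]
contact_force: [-1.2, 0.2, 0.6]
grip_width: 0.602
finger_force: 0.0
```

>>> carry_out(
  targets=[0,0,0,0,0,0,0.7,0,0,0,0,0,0,1,0,0,0,0,0,0,1,0,0,0,0,0,0,1,0,0,0,0,0,0,1,0,0,0,0,0,0,1],
  squeeze=30,
)

```text
time_s: 47.88
tcp_pos: [0.4996, -0.2114, 0.0092]
ee_rot: [[0.875, -0.484, 0.0], [-0.484, -0.875, 0.0], [0.0, -0.0, -1.0]]
contact_force: [0.1, 1.3, 4.7]
grip_width: 0.24
finger_force: 30.0
```

>>> carry_out(
  targets=[0,0,-0.3,0,0,0,1,0,0,-0.6,0,0,0,1,0,0,-1,0,0,0,1,0,0,-1,0,0,0,1],
)

```text
time_s: 48.38
tcp_pos: [0.5004, -0.2118, 0.0903]
ee_rot: [[0.875, -0.483, 0.003], [-0.483, -0.875, -0.001], [0.003, -0.001, -1.0]]
contact_force: [0.5, 0.1, -0.9]
grip_width: 0.244
finger_force: 30.0
```

```bash
python3 st.py; python3 -c "
from h import *
plan([.458,.085,.09]);plan([.458,.01,.09])"
```

```text
48.375 tcp [ 0.5004 -0.2118  0.0903] j [-0.5328  0.7914  1.1983  2.0329 -0.9139  0.9923 -0.9306] F [ 0.4887  0.1014 -0.9033] tq [-0.0077  0.1011 -0.0012] w 21.50055697698608 ff 29.999882876873016 yhead -118.91238800517449 eff7 -0.1838872069492936
shift shares [-2.258e+00 -2.991e+00 -1.000e-03] heading now -0.505 turn rad 0 share 0.0
shift shares [-1.804 -2.171  0.   ] heading now -0.505 turn rad 0 share 0.0
```

>>> carry_out(
  targets=[-0.37,-0.5,0,0,0,0,1,-0.75,-1,0,0,0,0,1,-0.75,-1,0,0,0,0,1],
)

```text
time_s: 48.75
tcp_pos: [0.4847, -0.1077, 0.0871]
ee_rot: [[0.878, -0.478, -0.003], [-0.478, -0.878, 0.002], [-0.004, -0.0, -1.0]]
contact_force: [-0.6, -0.1, -0.8]
grip_width: 0.242
finger_force: 30.0
```

>>> carry_out(
  targets=[-0.37,-0.5,0,0,0,0,1,-0.75,-1,0,0,0,0,1,-0.75,-1,0,0,0,0,1],
)

```text
time_s: 49.12
tcp_pos: [0.4712, -0.0101, 0.0877]
ee_rot: [[0.878, -0.478, -0.002], [-0.478, -0.878, 0.0], [-0.002, 0.001, -1.0]]
contact_force: [0.3, -0.2, -1.1]
grip_width: 0.244
finger_force: 30.0
```

>>> carry_out(
  targets=[-0.37,-0.5,0,0,0,0,1,-0.75,-1,0,0,0,0,1,-0.75,-1,0,0,0,0,1,-0.75,-1,0,0,0,0,1],
)

```text
time_s: 49.62
tcp_pos: [0.4582, 0.0841, 0.0889]
ee_rot: [[0.875, -0.485, 0.0], [-0.485, -0.875, -0.001], [0.001, 0.001, -1.0]]
contact_force: [0.7, -0.5, -0.4]
grip_width: 0.246
finger_force: 30.0
```

```bash
python3 st.py; python3 -c "
from h import *
W=snapshot('wrist');save(W,'t1',f=1.4)
for d in pinpoint(W,'tray'): print(d)
plan([.458,.085,.0145])"
```

```text
49.625 tcp [0.4582 0.0841 0.0889] j [-1.2472  0.7921  1.3374  2.2069 -0.9765  0.9878 -1.3966] F [ 0.6609 -0.5355 -0.4478] tq [0.0221 0.1235 0.0021] w 21.614766337169545 ff 29.9997416138649 yhead -119.00628458830724 eff7 -0.005618612776743248
{'location': [0.4542, 0.0502, -0.0014], 'confidence': 0.71}
shift shares [-0.011 -0.013  0.932] heading now -0.508 turn rad 0 share 0.0
```

View pics/t1.png

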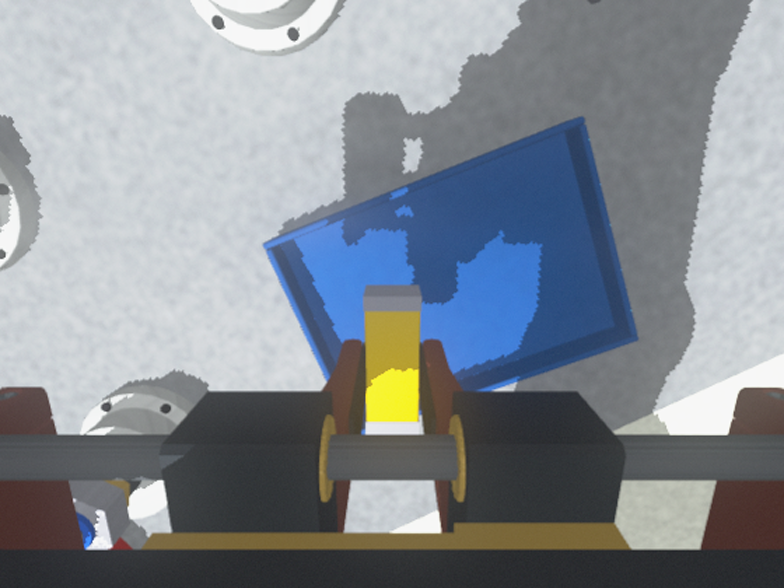

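The block is held over the tray's inside, (392,355) against tray corners (265,243) to (635,340). Lowering it now.

>>> carry_out(
  targets=[0,0,0.4,0,0,0,1,0,0,0.7,0,0,0,1,0,0,0.92,0,0,0,1,0,0,0.92,0,0,0,1],
)

```text
time_s: 50.22
tcp_pos: [0.4578, 0.0841, 0.015]
ee_rot: [[0.874, -0.486, -0.001], [-0.486, -0.874, -0.001], [-0.001, 0.001, -1.0]]
contact_force: [-0.4, -0.9, 0.1]
grip_width: 0.247
finger_force: 30.0
```

>>> carry_out(
  targets=[0,0,0,0,0,0,0.6,0,0,0,0,0,0,0.6,0,0,0,0,0,0,0.6],
)

```text
time_s: 50.6
tcp_pos: [0.4583, 0.0859, 0.0158]
ee_rot: [[0.875, -0.483, 0.001], [-0.483, -0.875, 0.0], [0.001, -0.001, -1.0]]
contact_force: [-0.9, 0.2, -0.4]
grip_width: 0.4
finger_force: 0.0
```

>>> carry_out(
  targets=[0,0,-0.5,0,0,0,0.6,0,0,-1,0,0,0,0.6,0,0,-1,0,0,0,0.6],
)

```text
time_s: 50.98
tcp_pos: [0.4595, 0.0862, 0.0974]
ee_rot: [[0.876, -0.483, 0.004], [-0.483, -0.876, 0.001], [0.003, -0.003, -1.0]]
contact_force: [-0.5, 0.5, -0.5]
grip_width: 0.398
finger_force: 0.0
```

```bash
python3 st.py; python3 -c "
from h import *
plan([.4524,-.317,.12],heading=np.radians(9.4));plan([.4524,-.317,.12],heading=np.radians(-170.6))"; python3 g.py scene
```

```text
50.975 tcp [0.4595 0.0862 0.0974] j [-1.2595  0.7751  1.3499  2.2007 -0.9556  0.9924 -1.4137] F [-0.509   0.5066 -0.4671] tq [0.0969 0.161  0.0052] w 35.06445492687202 ff 0.0 yhead -118.88739596285195 eff7 -0.2689630351960659
shift shares [ 2.357  4.454 -0.289] heading now -0.504 turn rad -0.668 share -0.446
shift shares [ 2.357  4.454 -0.289] heading now -0.504 turn rad 2.473 share 1.649
scene px [289.2887 198.3402] area 97 c [0.4542 0.0854] size 23.9 47.3 long head 151.98631286621094 cw turn for y across: -0.8737088290628776
shift shares [-0.042  0.036 -0.049] heading now -0.504 turn rad 0 share 0.0
scene px [165.9938 274.2312] area 160 c [ 0.4507 -0.3201] size 48.1 24.0 long head 6.381134986877441 cw turn for y across: -35.26853094972938
shift shares [ 2.367  4.496 -0.055] heading now -0.504 turn rad 0 share 0.0
pin [ 0.3443 -0.2743  0.0025] 0.76 [162.2595 241.691 ]
pin [ 0.4497 -0.3182 -0.002 ] 0.75 [168.0858 277.5445]
pin [0.4579 0.0831 0.0078] 0.51 [289.339  201.5577]
pin [ 0.382  -0.3965 -0.0028] 0.51 [127.1317 277.2233]
```

>>> carry_out(
  targets=[0.24,0.45,-0.1,0,0,0,0.4,0.47,0.89,-0.28,0,0,0,0.4,0.47,0.89,-0.28,0,0,0,0.4],
)

```text
time_s: 51.45
tcp_pos: [0.4559, 0.0029, 0.1178]
ee_rot: [[0.873, -0.488, 0.0], [-0.488, -0.873, 0.0], [0.0, -0.0, -1.0]]
contact_force: [-1.0, 0.3, 0.1]
grip_width: 0.602
finger_force: 0.0
```

>>> carry_out(
  targets=[0.24,0.45,0,0,0,0,0.4,0.47,0.89,0,0,0,0,0.4,0.47,0.89,0,0,0,0,0.4],
)

```text
time_s: 51.82
tcp_pos: [0.4542, -0.0766, 0.1171]
ee_rot: [[0.873, -0.487, -0.001], [-0.487, -0.873, 0.0], [-0.001, 0.0, -1.0]]
contact_force: [-1.0, 0.3, 0.1]
grip_width: 0.599
finger_force: 0.0
```

>>> carry_out(
  targets=[0.24,0.45,0,0,0,0,0.4,0.47,0.89,0,0,0,0,0.4,0.47,0.89,0,0,0,0,0.4],
)

```text
time_s: 52.2
tcp_pos: [0.4531, -0.1566, 0.1173]
ee_rot: [[0.874, -0.486, -0.001], [-0.486, -0.874, 0.0], [-0.0, 0.0, -1.0]]
contact_force: [-0.4, 0.9, 0.2]
grip_width: 0.603
finger_force: 0.0
```

>>> carry_out(
  targets=[0.24,0.45,0,0,0,0,0.4,0.47,0.89,0,0,0,0,0.4,0.47,0.89,0,0,0,0,0.4],
)

```text
time_s: 52.58
tcp_pos: [0.4519, -0.2367, 0.1173]
ee_rot: [[0.874, -0.485, -0.001], [-0.485, -0.874, -0.0], [-0.0, 0.0, -1.0]]
contact_force: [-0.9, 0.5, -1.0]
grip_width: 0.599
finger_force: 0.0
```

>>> carry_out(
  targets=[0.24,0.45,0,0,0,-0.1,0.4,0.47,0.89,0,0,0,-0.2,0.4,0.47,0.89,0,0,0,-0.3,0.4,0.47,0.89,0,0,0,-0.4,0.4,0.47,0.89,0,0,0,-0.445,0.4,0.47,0.89,0,0,0,-0.445,0.4],
)

```text
time_s: 53.32
tcp_pos: [0.4513, -0.3139, 0.117]
ee_rot: [[0.986, 0.164, -0.001], [0.164, -0.986, 0.002], [-0.0, -0.002, -1.0]]
contact_force: [-0.8, 0.6, 0.3]
grip_width: 0.603
finger_force: 0.0
```

```bash
python3 st.py; python3 g.py wrist
```

```text
53.325 tcp [ 0.4513 -0.3139  0.117 ] j [-0.2385  0.6067  1.0106  1.9929 -0.658   0.9134 -0.2832] F [-0.7629  0.6048  0.3433] tq [-0.0067  0.1211 -0.0515] w 53.045998835723815 ff 0.0 yhead -80.54566188965286 eff7 0.30948009341955185
wrist px [284.8626 212.6002] area 1223 c [ 0.4511 -0.318 ] size 47.3 21.6 long head 9.116220474243164 cw turn for y across: 0.3381176361039593
shift shares [-0.009  0.045  0.214] heading now 0.164 turn rad 0 share 0.0
wrist px [169.2403 327.7269] area 670 c [ 0.3125 -0.2243] size 19.6 74.1 long head 178.91763305664062 cw turn for y across: 10.536705053706498
shift shares [-1.526 -1.393  0.217] heading now 0.164 turn rad 0 share 0.0
wrist px [390.4303 328.0909] area 660 c [ 0.3494 -0.4421] size 73.5 20.0 long head 18.613842010498047 cw turn for y across: -9.159503900150924
shift shares [-1.515  1.368  0.212] heading now 0.164 turn rad 0 share 0.0
wrist px [372.8093 384.6468] area 4352 c [ 0.2762 -0.4162] size 25.1 375.5 long head 99.71322631835938 cw turn for y across: 89.74111179198775
shift shares [-2.365  0.9    0.213] heading now 0.164 turn rad 0 share 0.0
pin [ 0.4484 -0.3188 -0.002 ] 0.9 [285.0104 210.6934]
pin [ 0.3437 -0.2806 -0.0019] 0.84 [232.7768 298.976 ]
```

>>> carry_out(
  targets=[-0.01,0.04,0.4,0,0,0,0.4,-0.01,0.04,0.8,0,0,0,0.4,-0.01,0.04,0.8,0,0,0,0.4],
)

```text
time_s: 53.8
tcp_pos: [0.449, -0.3183, 0.052]
ee_rot: [[0.987, 0.162, -0.004], [0.162, -0.987, 0.002], [-0.004, -0.003, -1.0]]
contact_force: [0.1, 0.6, 0.9]
grip_width: 0.601
finger_force: 0.0
```

>>> carry_out(
  targets=[0,0,0.25,0,0,0,0.4,0,0,0.45,0,0,0,0.4,0,0,0.555,0,0,0,0.4,0,0,0.555,0,0,0,0.4],
)

```text
time_s: 54.3
tcp_pos: [0.4498, -0.3199, 0.0089]
ee_rot: [[0.987, 0.162, -0.001], [0.162, -0.987, 0.0], [-0.001, -0.001, -1.0]]
contact_force: [0.0, -0.1, 0.8]
grip_width: 0.597
finger_force: 0.0
```

>>> carry_out(
  targets=[0,0,0,0,0,0,0.7,0,0,0,0,0,0,1,0,0,0,0,0,0,1,0,0,0,0,0,0,1,0,0,0,0,0,0,1,0,0,0,0,0,0,1],
  squeeze=30,
)

```text
time_s: 55.05
tcp_pos: [0.4503, -0.32, 0.0096]
ee_rot: [[0.987, 0.162, 0.0], [0.162, -0.987, 0.0], [0.0, -0.0, -1.0]]
contact_force: [0.4, 1.6, 5.1]
grip_width: 0.246
finger_force: 30.0
```

>>> carry_out(
  targets=[0,0,-0.3,0,0,0,1,0,0,-0.6,0,0,0,1,0,0,-1,0,0,0,1,0,0,-1,0,0,0,1],
)

```text
time_s: 55.55
tcp_pos: [0.4511, -0.3209, 0.0909]
ee_rot: [[0.987, 0.162, 0.003], [0.162, -0.987, -0.002], [0.003, 0.002, -1.0]]
contact_force: [0.0, -0.6, -0.6]
grip_width: 0.244
finger_force: 30.0
```

```bash
python3 st.py; python3 -c "
from h import *
plan([.46,.005,.09])"
```

```text
55.55 tcp [ 0.4511 -0.3209  0.0909] j [-0.1936  0.6408  0.9645  2.0043 -0.7017  0.8659 -0.2448] F [ 0.0002 -0.572  -0.6408] tq [-0.0341  0.086   0.0005] w 21.455451511145846 ff 29.999858736991882 yhead -80.67361588931998 eff7 -0.19279846921563148
shift shares [ 7.700e-01 -4.002e+00  4.000e-03] heading now 0.163 turn rad 0 share 0.0
```

>>> carry_out(
  targets=[0.1,-0.5,0,0,0,0,1,0.19,-1,0,0,0,0,1,0.19,-1,0,0,0,0,1],
)

```text
time_s: 55.92
tcp_pos: [0.4519, -0.2348, 0.0878]
ee_rot: [[0.986, 0.167, -0.003], [0.167, -0.986, 0.003], [-0.002, -0.003, -1.0]]
contact_force: [0.7, -0.8, 0.1]
grip_width: 0.244
finger_force: 30.0
```

>>> carry_out(
  targets=[0.1,-0.5,0,0,0,0,1,0.19,-1,0,0,0,0,1,0.19,-1,0,0,0,0,1],
)

```text
time_s: 56.3
tcp_pos: [0.454, -0.1549, 0.0884]
ee_rot: [[0.986, 0.166, -0.002], [0.166, -0.986, 0.001], [-0.002, -0.001, -1.0]]
contact_force: [0.6, 0.1, -0.4]
grip_width: 0.244
finger_force: 30.0
```

>>> carry_out(
  targets=[0.1,-0.5,0,0,0,0,1,0.19,-1,0,0,0,0,1,0.19,-1,0,0,0,0,1],
)

```text
time_s: 56.68
tcp_pos: [0.4564, -0.0746, 0.0888]
ee_rot: [[0.986, 0.165, -0.001], [0.165, -0.986, -0.0], [-0.001, 0.0, -1.0]]
contact_force: [0.2, -0.0, -1.3]
grip_width: 0.242
finger_force: 30.0
```

>>> carry_out(
  targets=[0.1,-0.5,0,0,0,0,1,0.19,-1,0,0,0,0,1,0.19,-1,0,0,0,0,1,0.19,-1,0,0,0,0,1],
)

```text
time_s: 57.18
tcp_pos: [0.4585, 0.0035, 0.0895]
ee_rot: [[0.987, 0.16, 0.001], [0.16, -0.987, -0.001], [0.0, 0.001, -1.0]]
contact_force: [1.0, 0.0, -1.6]
grip_width: 0.242
finger_force: 30.0
```

```bash
python3 st.py; python3 -c "
from h import *
plan([.46,.005,.0155])"
```

```text
57.175 tcp [0.4585 0.0035 0.0895] j [-0.9896  0.5556  1.1041  2.2196 -0.7223  0.7907 -0.8097] F [ 0.9768  0.0383 -1.6356] tq [-0.0847  0.1757 -0.0134] w 21.322475641967245 ff 29.99970316886902 yhead -80.79499046661842 eff7 -2.8475551516748965e-06
shift shares [ 0.021 -0.017  0.925] heading now 0.161 turn rad 0 share 0.0
```

>>> carry_out(
  targets=[0,0,0.4,0,0,0,1,0,0,0.7,0,0,0,1,0,0,0.92,0,0,0,1,0,0,0.92,0,0,0,1],
)

```text
time_s: 57.68
tcp_pos: [0.4578, 0.0032, 0.0153]
ee_rot: [[0.987, 0.158, -0.001], [0.158, -0.987, -0.001], [-0.001, 0.001, -1.0]]
contact_force: [0.5, -0.2, -0.1]
grip_width: 0.245
finger_force: 30.0
```

>>> carry_out(
  targets=[0,0,0,0,0,0,0.6,0,0,0,0,0,0,0.6,0,0,0,0,0,0,0.6],
)

```text
time_s: 58.05
tcp_pos: [0.4586, 0.0057, 0.0163]
ee_rot: [[0.987, 0.162, 0.001], [0.162, -0.987, 0.0], [0.001, -0.0, -1.0]]
contact_force: [0.2, -0.4, 0.4]
grip_width: 0.397
finger_force: 0.0
```

>>> carry_out(
  targets=[0,0,-0.5,0,0,0,0.6,0,0,-1,0,0,0,0.6,0,0,-1,0,0,0,0.6],
)

```text
time_s: 58.42
tcp_pos: [0.46, 0.006, 0.0979]
ee_rot: [[0.987, 0.163, 0.004], [0.163, -0.987, 0.001], [0.005, -0.001, -1.0]]
contact_force: [0.5, -0.6, -0.4]
grip_width: 0.4
finger_force: 0.0
```

>>> carry_out(
  targets=[0.2,0,-0.5,0,0,0,0.6,0.4,0,-1,0,0,0,0.6,0.4,0,-1,0,0,0,0.6],
)

```text
time_s: 58.8
tcp_pos: [0.4922, 0.0113, 0.1774]
ee_rot: [[0.986, 0.164, 0.004], [0.164, -0.987, 0.0], [0.004, 0.0, -1.0]]
contact_force: [-1.0, -0.0, -1.3]
grip_width: 0.397
finger_force: 0.0
```

```bash
python3 st.py; python3 g.py scene
```

```text
58.8 tcp [0.4922 0.0113 0.1774] j [-1.1067  0.4901  1.2655  2.0784 -0.5717  0.9818 -0.9442] F [-0.9986 -0.014  -1.2948] tq [-0.0969  0.2037  0.0046] w 34.8928141771942 ff 0.0 yhead -80.57637345496745 eff7 -0.24706237949430943
scene px [289.266  198.1596] area 94 c [0.4534 0.0858] size 23.9 45.5 long head 151.98631286621094 cw turn for y across: 37.437313678821624
shift shares [-0.304 -0.994  0.948] heading now 0.164 turn rad 0 share 0.0
scene px [267.6812 212.7681] area 138 c [0.4584 0.0014] size 51.6 30.0 long head 9.319357872009277 cw turn for y across: 0.10426867302328446
shift shares [-0.416  0.058  0.947] heading now 0.164 turn rad 0 share 0.0
pin [ 0.381  -0.3935 -0.0025] 0.81 [128.0198 276.2376]
pin [0.457  0.003  0.0026] 0.69 [268.1233 215.8463]
pin [ 0.3408 -0.2752  0.002 ] 0.57 [161.3535 241.1738]
pin [0.4581 0.0844 0.0075] 0.43 [289.7117 201.4557]
pin [ 0.6472 -0.4265  0.0006] 0.34 [170.0368 365.9297]
```

View pics/g_scene.png

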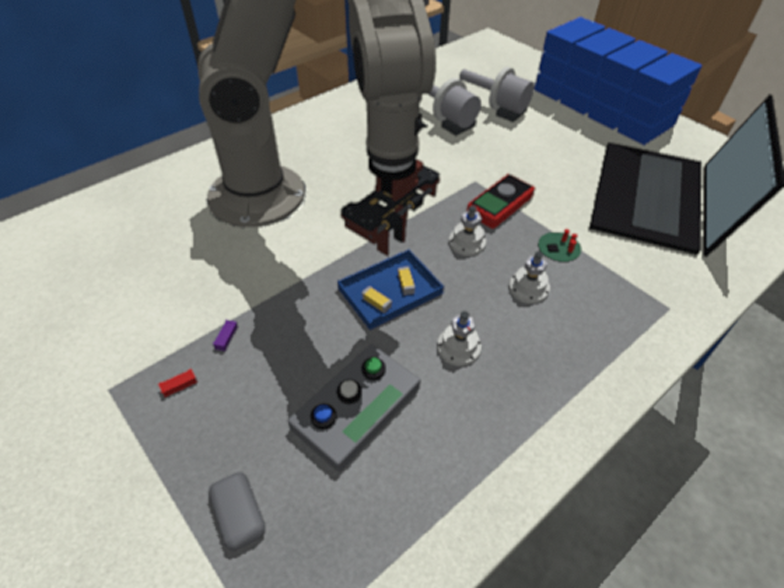

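Both yellow blocks lie in the tray at (376,298) and (406,280). The look-alikes and bystanders haven't moved, and the gripper is clear.

```bash
python3 -c "
from plant import job_done
print(job_done())"
```

```text
the job is handed in; nothing more can be done
None
```

I handed the job in at about 59 s: all three lock nuts nipped at 0.67–0.73 N m, the keys pressed right down white, green, blue, both yellow blocks in the tray, and nothing else looks moved in the final picture; no verdict came back.

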